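Unbolt a double-door control cabinet and load a relay module onto its rail

TASK

The small double-door control cabinet lies on its back on the bench, doors up: swing the active (louvred) leaf right open, draw the red flush bolt on the other leaf fully back, and swing that leaf right open too. Then lift the orange relay module out of its blue stand, set it down upright on the bench and let go, and take it again by its other two faces, because the wiring ducts leave no room for fingers on the faces that the stand leaves free. Lower it in front of the rail's open end, foot down, and slide it along the rail between the ducts until it is fully home against the orange end stop; leave both leaves open, the bolt drawn and the other things where they are.

Things in the scene. Friction and masses are not known exactly. Their poses are not given: they have to be found in the camera images.
- cabinet: grey control cabinet, fixed, on its back; 180 (x) x 288 (y) x 90 mm without leaves, walls 4 mm, floor 6 mm. Origin under its centre, z up, x away from the robot at yaw 0. Two leaves close its top, hinged on its +y and -y ends. Inside, grey wiring ducts run along y on both sides of the rail, 56 mm apart, tops 77 mm above the bench. A steel keeper, 115 mm high, on the near (-x) wall takes the bolt
- rail_mouth (a point): on the cabinet floor (6 mm above the bench), centre of the open end (flared to about 48 mm) of the aluminium C-rail that runs along the cabinet's y; the module enters in +y; axes as the cabinet's. Rail inside width 34 mm, inside height 12 mm, lips 4 mm thick above with an 18 mm slot. 85 mm of floor in front (-y) to the wall
- rail_home (a point): where the module's origin (underside of its foot) lies when home: 110 mm in +y from rail_mouth; axes as the cabinet's. The orange end stop, 22 mm high above the floor, begins 20 mm further in +y
- active_leaf (a joint): angle of the active leaf (+y half, black louvres): 0 shut, grows opening upward, to 2.95 rad (folded back). 10 mm thick, 144 mm wide, 180 mm long, 0.3 kg, not latched. Friction holds it within 0.35 rad of upright; further over it falls open (or shut) by itself. Its steel lip covers 12 mm of the passive leaf, so open it first. May start ajar by up to 0.06
- active_leaf_hinge (a point): on the hinge line of the active leaf (at its underside, on the cabinet's +y end face, 144 mm from the cabinet's centre), middle of its length; the line runs along the cabinet's x, 90 mm above the bench
- active_leaf_handle (a point): middle of the active leaf's bar handle: round bar 10 mm thick along x, 70 mm long, at the middle of the leaf's length; its centre line 35 mm above the leaf's outer face and 109 mm from the hinge line along the leaf
- passive_leaf (a joint): hinge angle of the passive leaf (-y half, with the red bolt): as for the active leaf. The drawn-back bolt frees it; its edge lies under the active leaf's lip, so it opens second
- passive_leaf_hinge (a point): on the hinge line of the passive leaf (at its underside, on the cabinet's -y end face, 144 mm from the cabinet's centre), middle of its length, 90 mm above the bench
- passive_leaf_handle (a point): middle of the passive leaf's bar handle: round bar 10 mm thick along x, 64 mm long, centre line 35 mm above the leaf's face, 109 mm from the hinge line along the leaf, 42 mm to the +x side of the leaf's middle
- flush_bolt (a joint): travel of the flush bolt: 0 thrown into the keeper, 0.024 m fully drawn; clear of the keeper from 0.017. May start at up to 0.004. Friction about 2 N, stays where it is left
- bolt_thumb (a point): centre of the top of the red thumb-piece of the bolt: 20 mm along x, 14 mm along y, rising 26 mm above the passive leaf's face (top about 127 mm above the bench); when thrown, 55 mm to the -x and 35 mm to the -y side of the cabinet's centre. Draw it toward the cabinet's +x, away from the keeper
- stand: blue stand, fixed: base 76 x 64 x 6 mm, origin under its centre, z up; two cheeks 36 mm wide on its +y and -y sides rise to 78 mm above the bench, 44 mm apart; low ridges 12 mm high on the x sides. The module is reached only on its +x and -x faces and lifts straight up
- relay_module: orange relay module, 0.16 kg, 70 mm high, origin at the underside of its foot, z up, y along the rail when fitted (either way round). Foot 30 (x) x 40 (y) x 8 mm, neck 12 mm wide (x) up to 19 mm, body 40 x 40 mm from 19 to 70 mm. It stands by itself on a flat surface. It starts upright in the stand, on the 6 mm base, with its axes along the stand's
- screwdriver: orange-handled screwdriver 199 mm long lying on the bench, bystander
- stopwatch: black stopwatch 71 mm wide on the bench, bystander
- spanner_17: steel spanner 162 mm long on the bench, bystander
- marker: blue and white marker pen 135 mm long on the bench, bystander
There are look-alikes about, which are no part of the job. Leave any green look-alike of the relay_module alone.

How it is judged:
On the way, in this order (a step that is already met when the one before it is completed fails the run):
1. the active leaf is open past upright and the bolt on the passive leaf is drawn (17 mm or more) (value of joint active_leaf above 1.7 rad and value of joint flush_bolt above 0.017 m), for 0.1 s.
2. both leaves are swung right open (2.5 rad or more) (value of joint each of active_leaf, passive_leaf above 2.5 rad), for 0.1 s.
3. the module stands upright on the bench, let go (height (world z) of relay_module below 0.003 m and angle between relay_module's own z axis and vertical below 0.1 rad and contact force between the fingers and relay_module below 0.2 N), for 0.1 s.
At the end, for the whole second after the job is handed in: The module stands at rest in the rail, within 6 mm of its home position against the end stop, its foot on the cabinet floor (within 4 mm) and upright within 0.1 rad; both leaves are open 2.5 rad or more, the bolt is drawn 15 mm or more, and the module is released (all of step 2 and horizontal distance between relay_module and rail_home below 0.006 m and z of relay_module in the frame of rail_home between -0.003 and 0.004 m and angle between relay_module's own z axis and vertical below 0.1 rad and linear speed of relay_module below 0.02 m/s and value of joint flush_bolt above 0.015 m); the robot touches nothing.
It fails at once if a bystander (screwdriver, stopwatch, spanner, marker) is moved more than 40 mm (distance of any of screwdriver, stopwatch, spanner_17, marker from where it was at the start of the episode above 0.04 m).
It also fails if it takes over 72 s, if anything falls off the work surface, if the arm or the gripper's body presses on something with over 40 N, if the wrist force passes 120 N, or if a joint passes its speed limit or range.

ROBOT

A 6-joint arm with a two-finger parallel gripper is mounted at the origin on a cart in front of the work surface, level with it; the furniture and walls round the work are solid. World frame = base frame: x ahead of the robot, y to its left, z up, the work surface at z = 0. Lengths are in m, angles in rad, forces in N, time in s.
With the tool pointing down it reaches from about 0.375 to 0.9 m from the base axis. Payload 3.1 kg.
Tool frame: the origin (TCP) lies at the very end of the fingers, on their centre line; the grasp point (between the pads) lies 19 mm behind it; y points along the fingers, x is the direction in which the jaws open and shut, and the axes are right-handed (so a half turn about y gives the same grasp; the last joint's range is limited). The gripper opens to 87 mm and grips with 3 to 60 N. Pads are 19 mm wide; open, the fingers measure 117 mm over their backs; the gripper's body (75 mm by 190 mm) begins 51 mm behind the grasp point.
Start: joints at [0.951, 0.527, 1.433, -0, 1.181, -0.178], TCP at [0.267, 0.565, 0.191] pointing down, gripper open.
Joint ranges: [-3.08, 3.08], [-0.75, 2.2], [0.22, 2.44], [-1.43, 4.57], [0, 2.65], [-2.85, 2.85]. Speed limits (rad/s): [2.79, 2.79, 3.14, 3.14, 3.14, 3.14].

INTERFACE

Orientations are given as a unit quaternion [x, y, z, w].
In Python, from rig import robot gives the robot as it stands.
- The arm moves only by the shell command python3 -m creep 'ROWS' [FORCE]. ROWS is JSON, a list of rows, each a list of 3 entries, a list of its own where there are three numbers: the shift along the tool's x, y, z in mm, then the turn about the tool's y in rad, then the opening, from 0 (shut) to 1 (fully open). A call has 1 to 8 rows; each row shifts and turns the commanded pose from where the row before left it, along the tool's axes as they then stand; what a row does not reach is not made up. A row lasts 1/10 s, in which the tool goes at most 50 mm and 8.59 degrees, less where a joint would pass 70% of its speed; a pose out of reach is approached as far as the arm can. A call with a gripper value outside its range is refused whole. The fingers move at their own pace and stop on an object; FORCE is the grip in N (left out, the last holds). Time passes only in rows, so rows that do not move let the fingers close. It gives the time, the measured TCP pose, the force and the opening at its end, in the units of the state.
- robot.get_obs(): the state, without advancing time (a new reading comes with each control period).
- robot.camera(name): name is "scene" or "top" or "wrist"; returns a dict with "pixels" (420x560x3 uint8, red, green, blue), "fx", "fy", "cx", "cy" (pixels), "position" and "rotation" of the camera in the world. Camera axes: x right, y up, looking along -z (the intrinsics and any distortion apply to the point x, -y, -z); pixel columns grow to the right and rows downward; lengths in m; the calibration is good to about 2 mm. A picture is of the moment at which its call begins. There is no depth.
- robot.hand_in(): hands the job in, once; it reports no verdict.
The state is a dict: "time": time; "q": joint angles; "joint_velocities": joint speeds; "joint_torque": joint torques, N m; "position": TCP position; "tool_rot": TCP orientation; "ft_force": force on the tool from outside, world axes, zero at the start; "moment": the same for the moment, N m; "grip_width": finger opening in m.
Only numpy, scipy, OpenCV 4.12 (cv2) and the standard library are available. Lean on these libraries where they do the work, as an engineer would, in place of code of your own. Each camera call takes 0.05 s, during which the arm holds its last target.

## Working session

There is one attempt and no reset: what is moved stays moved. The work goes in short steps, Python scripts to look and compute and a shell command to move; the robot and the scene stay as the last step left them, time stands still between calls to the robot, and variables do not carry over. Pictures are saved under pics/ and viewed, and the job is handed in when it is done.

I'll start by looking at the scene.

```bash
ls; mkdir -p pics
cat > h.py <<'E'
import numpy as np, cv2
from rig import robot
def snap(name,fn):
    c=robot.camera(name); cv2.imwrite('pics/'+fn,cv2.cvtColor(c['pixels'],cv2.COLOR_RGB2BGR)); return c
E
python3 - <<'E'
from h import *
import pickle
o=robot.get_obs(); print({k:np.round(v,3) for k,v in o.items()})
d={}
for n in ['scene','top','wrist']:
    c=snap(n,n+'0.png'); d[n]=c; print(n,{k:np.round(v,3) for k,v in c.items() if k!='pixels'})
pickle.dump(d,open('c0.pkl','wb'))
E
```

```text
pics
{'time': np.float64(0.0), 'q': array([ 0.95 ,  0.528,  1.434, -0.   ,  1.181, -0.179]), 'joint_velocities': array([-0.001,  0.001, -0.002, -0.001,  0.001,  0.   ]), 'joint_torque': array([  0.   , -44.004, -17.66 ,   0.063,   0.058,  -0.   ]), 'position': array([0.267, 0.564, 0.19 ]), 'tool_rot': array([ 0.598,  0.378, -0.379, -0.597]), 'ft_force': array([-0.112, -0.151, -0.153]), 'moment': array([-0.023, -0.047, -0.011]), 'grip_width': np.float64(0.087)}
scene {'fx': np.float64(468.07), 'fy': np.float64(468.07), 'cx': np.float64(280.121), 'cy': np.float64(210.133), 'position': array([-0.313, -1.445,  0.784]), 'rotation': array([ 0.526, -0.159, -0.238,  0.801])}
top {'fx': np.float64(510.964), 'fy': np.float64(510.964), 'cx': np.float64(276.134), 'cy': np.float64(204.64), 'position': array([ 0.357, -0.138,  1.626]), 'rotation': array([ 0.055, -0.046, -0.702,  0.708])}
wrist {'fx': np.float64(310.58), 'fy': np.float64(310.58), 'cx': np.float64(279.014), 'cy': np.float64(209.859), 'position': array([0.205, 0.595, 0.384]), 'rotation': array([-0.11 , -0.068,  0.53 ,  0.838])}
```

View pics/scene0.png

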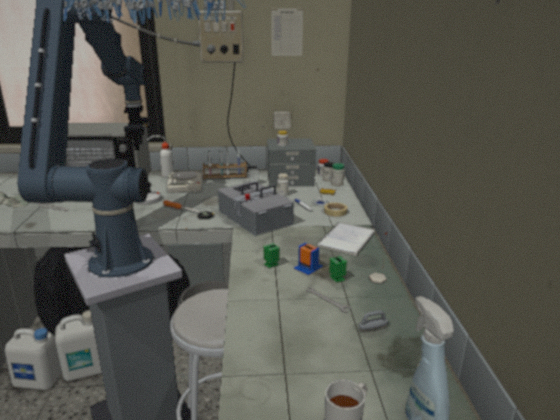

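View pics/top0.png

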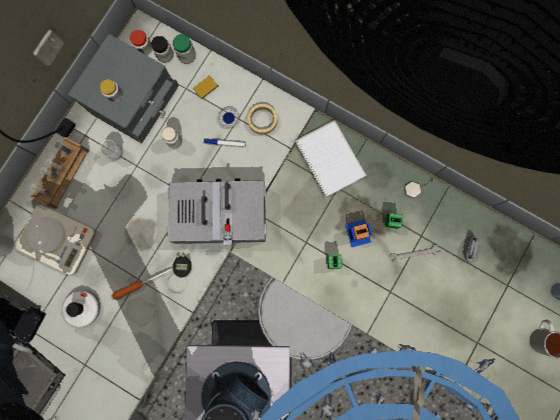

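View pics/wrist0.png

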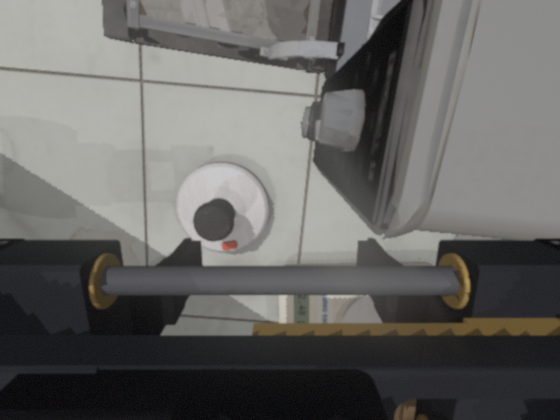

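Top view: the cabinet is at about (217,210), with the louvred leaf on the left (+y) and the red bolt at (227,228). The orange module in its blue stand is at (360,233).

What could be mistaken for what:
- **Module:** orange in the blue stand (360,233), against green look-alikes at (395,220) and (334,261) and the orange screwdriver handle at (128,290).
- **Cabinet:** the box with two handles (217,210), against the grey drawer box (122,86).
- **Handles:** left (205,209) on the louvred leaf, against right (227,195) on the leaf with the red bolt.

Next I'll check these in close crops.

Run:
```python
import pickle,cv2,numpy as np
d=pickle.load(open('c0.pkl','rb'))
t=cv2.cvtColor(d['top']['pixels'],cv2.COLOR_RGB2BGR)
print(d['top'].keys())
a=cv2.resize(t[165:260,155:280],None,fx=6,fy=6,interpolation=cv2.INTER_CUBIC); cv2.imwrite('pics/cab0.png',a)
a=cv2.resize(t[195:285,315:445],None,fx=6,fy=6,interpolation=cv2.INTER_CUBIC); cv2.imwrite('pics/mod0.png',a)
s=cv2.cvtColor(d['scene']['pixels'],cv2.COLOR_RGB2BGR)
a=cv2.resize(s[170:290,210:360],None,fx=5,fy=5,interpolation=cv2.INTER_CUBIC); cv2.imwrite('pics/sc0.png',a)
```

```text
dict_keys(['pixels', 'fx', 'fy', 'cx', 'cy', 'position', 'rotation'])
```

View pics/cab0.png

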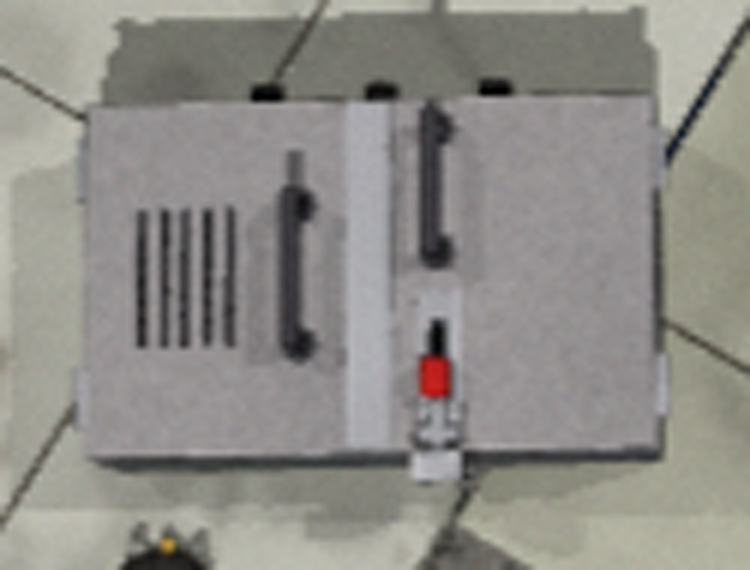

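View pics/mod0.png

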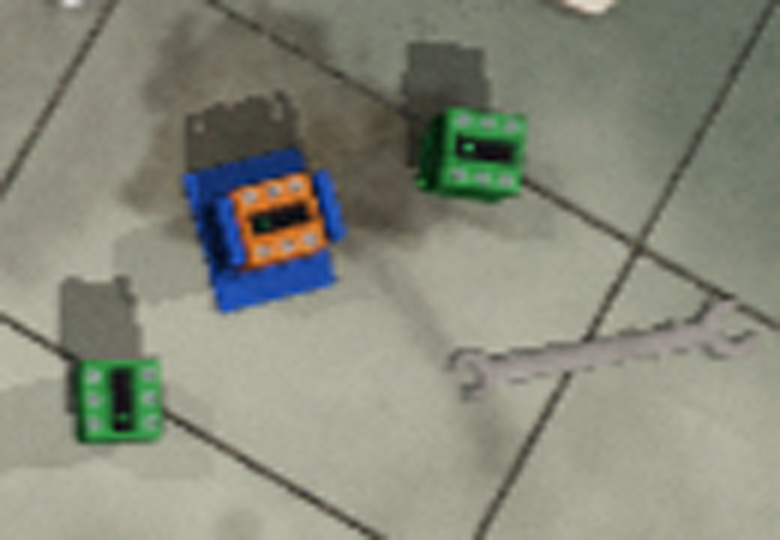

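View pics/sc0.png

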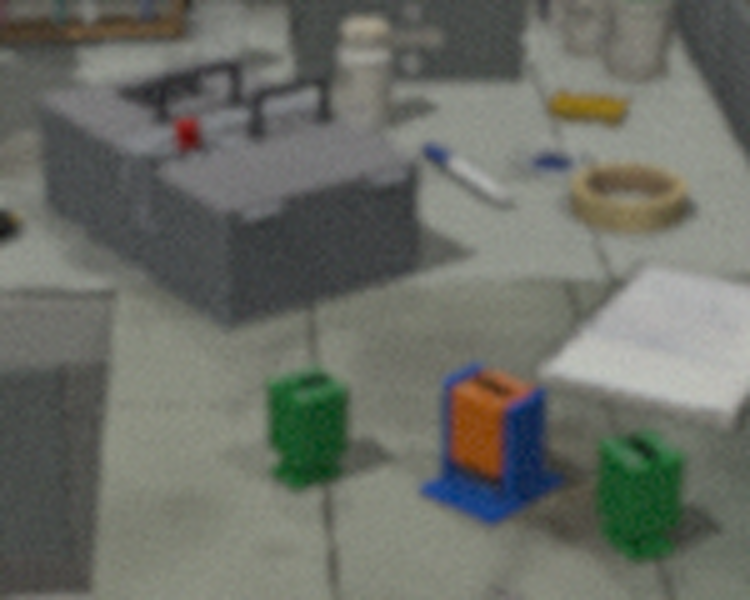

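The crops confirm the choices: the louvred leaf is on the left, the red bolt thumb is at about (227,228), and the orange module sits in the blue stand. Now I'll measure positions.

```bash
cat >> h.py <<'E'
from scipy.spatial.transform import Rotation as R
def ray(c,u,v):
    d=R.from_quat(c['rotation']).apply([(u-c['cx'])/c['fx'],-(v-c['cy'])/c['fy'],-1]); return np.array(c['position']),d
def onz(c,u,v,z):
    p,d=ray(c,u,v); return p+d*(z-p[2])/d[2]
def proj(c,P):
    p=R.from_quat(c['rotation']).inv().apply(np.asarray(P)-c['position'])
    return np.array([c['cx']+c['fx']*p[0]/-p[2], c['cy']-c['fy']*p[1]/-p[2]])
def tri(c1,a,c2,b):
    p1,d1=ray(c1,*a);p2,d2=ray(c2,*b)
    A=np.stack([d1,-d2],1); s=np.linalg.lstsq(A,p2-p1,rcond=None)[0]
    q1=p1+s[0]*d1;q2=p2+s[1]*d2; return (q1+q2)/2,np.linalg.norm(q1-q2)
def blob(c,lo,hi,box=None):
    hsv=cv2.cvtColor(c['pixels'],cv2.COLOR_RGB2HSV); m=cv2.inRange(hsv,np.array(lo),np.array(hi))
    if box is not None:
        k=np.zeros_like(m); x0,y0,x1,y1=box; k[y0:y1,x0:x1]=255; m&=k
    return m
E
python3 - <<'E'
from h import *
import pickle
d=pickle.load(open('c0.pkl','rb')); t=d['top']; s=d['scene']
# cabinet leaf-top outline corners from crop (6x, offset 155,165)
f=lambda x,y:(155+x/6-0.42,165+y/6-0.42)
cor=[f(86,104),f(655,97),f(660,447),f(94,453)]
P=np.array([onz(t,*c,0.100) for c in cor]); print('corners',P.round(4)); C=P.mean(0); print('C',C.round(4))
print('len',np.linalg.norm(P[0]-P[1]),np.linalg.norm(P[1]-P[2]),np.linalg.norm(P[2]-P[3]),np.linalg.norm(P[3]-P[0]))
for a,b in((1,0),(2,3)):
    v=P[b]-P[a]; print('yaw',np.arctan2(-v[0],v[1]))
print('handleA',onz(t,*f(292,271),0.135).round(4),'handleP',onz(t,*f(432,185),0.135).round(4),'ends',onz(t,*f(432,105),.135).round(4),onz(t,*f(432,262),.135).round(4))
m=blob(t,(0,150,100),(8,255,255),(215,215,240,240)); ys,xs=np.nonzero(m); print('thumb',xs.mean(),ys.mean(),len(xs),onz(t,xs.mean(),ys.mean(),.127).round(4))
for a in ((0,1),(1,0)):pass
m=blob(t,(9,150,100),(20,255,255),(345,215,380,250)); 
cn,_=cv2.findContours(m,cv2.RETR_EXTERNAL,cv2.CHAIN_APPROX_NONE); c=max(cn,key=cv2.contourArea); r=cv2.minAreaRect(c); print('module px',r)
M=onz(t,*r[0],.076); print('module',M.round(4))
bx=[onz(t,*q,.076)[:2] for q in cv2.boxPoints(r)]; print(np.round(bx,4)); 
for i in range(4):
    v=bx[(i+1)%4]-bx[i]; print(np.linalg.norm(v), np.degrees(np.arctan2(v[1],v[0])))
# stand base corners z=.006 crop mod0 offset 315,195
g=lambda x,y:(315+x/6-0.42,195+y/6-0.42)
for q in [(184,178),(215,312),(335,286),(302,152)]: print('stand', onz(t,*g(*q),.006).round(4))
E
```

```text
corners [[ 0.6428  0.2097  0.1   ]
 [ 0.6486 -0.0791  0.1   ]
 [ 0.4712 -0.0839  0.1   ]
 [ 0.4657  0.1987  0.1   ]]
C [0.5571 0.0614 0.1   ]
len 0.28887461217234245 0.17740469650756793 0.2826880434244801 0.1774143185994396
yaw 0.019937952217679633
yaw 0.019430875147111747
handleA [0.5536 0.0969 0.135 ] handleP [0.5969 0.029  0.135 ] ends [0.637 0.03  0.135] [0.5586 0.0281 0.135 ]
thumb 226.96774193548387 227.38709677419354 31 [0.5027 0.0265 0.127 ]
module px ((361.0588073730469, 231.23532104492188), (13.096923828125, 13.581995010375977), 75.96376037597656)
module [ 0.4994 -0.3758  0.076 ]
[[ 0.5136 -0.3512]
 [ 0.524  -0.3913]
 [ 0.4853 -0.4004]
 [ 0.475  -0.3604]]
0.04146682399421435 -75.46490769125239
0.039679763596919444 -166.8547910958875
0.04131724307198636 104.50191748214144
0.03965249899800024 13.360453945059938
stand [ 0.5277 -0.3367  0.006 ]
stand [ 0.4569 -0.3523  0.006 ]
stand [ 0.4712 -0.4156  0.006 ]
stand [ 0.5421 -0.3993  0.006 ]
```

```bash
cat >> h.py <<'E'
CAB=np.array([0.557,0.0615]); YAW=0.022
def cab(x,y,z,mm=True):
    c,s=np.cos(YAW),np.sin(YAW); x,y=x/1000,y/1000
    return np.array([CAB[0]+c*x-s*y,CAB[1]+s*x+c*y,z/1000])
def tocab(P):
    c,s=np.cos(YAW),np.sin(YAW); d=np.asarray(P)[:2]-CAB
    return np.array([c*d[0]+s*d[1],-s*d[0]+c*d[1],P[2]])*1000
def st():
    o=robot.get_obs(); M=R.from_quat(o['tool_rot']).as_matrix(); ang=np.arctan2(M[1,0],M[0,0])
    print('t',round(float(o['time']),2),'pos',np.round(o['position'],4),'toolx ang',round(ang,4),'w',round(float(o['grip_width']),4),'F',np.round(o['ft_force'],1),'q',np.round(o['q'],2),'cab',tocab(o['position']).round(1))
    return o,M,ang
def go(target,angset=None):
    """shift in tool axes (mm) after turning tool x to world angle angset; y tool down assumed"""
    o,M,ang=st(); d=np.asarray(target)-o['position']; turn=0
    # turn about tool y (down): positive turn -> world angle decreases
    if angset is not None:
        turn=(ang-angset+np.pi)%(2*np.pi)-np.pi
    M2=M@R.from_rotvec([0,turn,0]).as_matrix()
    print('shift(mm) no-turn',(M.T@d*1000).round(1),'after-turn axes',(M2.T@d*1000).round(1),'turn',round(turn,4))
E
python3 - <<'E'
from h import *
import pickle
o,M,a=st(); print(M.round(3))
go(cab(0,35,200),YAW+np.pi/2); go(cab(0,35,200),YAW-np.pi/2)
d=pickle.load(open('c0.pkl','rb')); t=d['top']
for n,u,v in [('place',370,284),('spanner',392,258),('green1',334,261),('green2',395,220),('drawers',170,135),('bottle',172,135)]: print(n,onz(t,u,v,0).round(3))
E
```

```text
t 0.15 pos [0.2668 0.5645 0.1903] toolx ang 1.129 w 0.0871 F [-0.7  0.  -0.3] q [ 0.95  0.53  1.43 -0.    1.18 -0.18] cab [-279.   509.3  190.3]
[[ 0.428 -0.001 -0.904]
 [ 0.904 -0.001  0.428]
 [-0.002 -1.     0.   ]]
t 0.15 pos [0.2668 0.5645 0.1903] toolx ang 1.129 w 0.0871 F [-0.7  0.  -0.3] q [ 0.95  0.53  1.43 -0.    1.18 -0.18] cab [-279.   509.3  190.3]
shift(mm) no-turn [-299.3   -9.3 -461.7] after-turn axes [-474.3   -9.3 -279. ] turn -0.4638
t 0.15 pos [0.2668 0.5645 0.1903] toolx ang 1.129 w 0.0871 F [-0.7  0.  -0.3] q [ 0.95  0.53  1.43 -0.    1.18 -0.18] cab [-279.   509.3  190.3]
shift(mm) no-turn [-299.3   -9.3 -461.7] after-turn axes [474.3  -9.3 279. ] turn 2.6778
place [ 0.341 -0.413  0.   ]
spanner [ 0.422 -0.484  0.   ]
green1 [ 0.411 -0.301  0.   ]
green2 [ 0.543 -0.496  0.   ]
drawers [0.818 0.235 0.   ]
bottle [0.818 0.229 0.   ]
```

```bash
python3 -m creep '[[[0,-15,0],-0.116,1],[[0,-15,0],-0.116,1],[[0,-15,0],-0.116,1],[[0,-15,0],-0.116,1],[[-39,0,-23],0,1],[[-39,0,-23],0,1],[[-39,0,-23],0,1],[[-39,0,-23],0,1]]' 15; python3 -m creep '[[[-39,0,-23],0,1],[[-39,0,-23],0,1],[[-39,0,-23],0,1],[[-39,0,-23],0,0.8],[[-39,0,-23],0,0.6],[[-39,0,-23],0,0.6],[[0,0,0],0,0.6]]'; python3 -c "
from h import *
go(cab(0,35,200),YAW+np.pi/2)"
```

```text
time: 0.95
position: [0.363, 0.4095, 0.2508]
tool_rot: [-0.494, -0.506, 0.506, 0.494]
ft_force: [1.1, 0.1, -1.2]
grip_width: 0.0874
time: 1.65
position: [0.5092, 0.1756, 0.2509]
tool_rot: [0.497, 0.504, -0.504, -0.495]
ft_force: [-0.3, 0.0, -0.2]
grip_width: 0.0627
t 1.65 pos [0.5092 0.1756 0.2509] toolx ang 1.5867 w 0.0627 F [-0.3  0.  -0.2] q [ 0.13  0.34  1.58 -0.    1.22 -1.46] cab [-45.3 115.1 250.9]
shift(mm) no-turn [-79.7  51.1 -45.7] after-turn axes [-80.   51.1 -45.2] turn -0.0061
```

```bash
python3 -m creep '[[[-40,0,-22.5],0,0.45],[[-40,0,-22.5],0,0.45],[[0,35,0],0,0.45],[[0,30,0],0,0.45],[[0,0,0],0,0.45]]'
python3 - <<'E'
from h import *
go(cab(0,35,122),YAW+np.pi/2)
c=snap('wrist','w1.png')
E
```

```text
time: 2.15
position: [0.5485, 0.1014, 0.1819]
tool_rot: [-0.492, -0.503, 0.508, 0.497]
ft_force: [-0.3, -0.1, -0.1]
grip_width: 0.0396
t 2.15 pos [0.5485 0.1014 0.1819] toolx ang 1.5924 w 0.0396 F [-0.3 -0.1 -0.1] q [-0.02  0.45  1.6   0.    1.09 -1.61] cab [ -7.6  40.1 181.9]
shift(mm) no-turn [-5.2 59.9 -8.3] after-turn axes [-5.2 59.9 -8.3] turn -0.0004
```

View pics/w1.png

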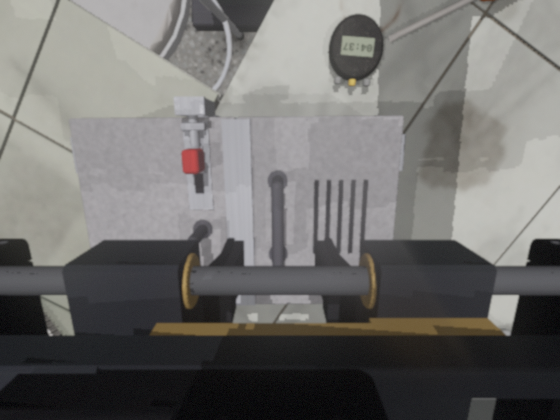

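The wrist view shows the active handle bar at (278,180–265), centred between the fingers. I'll descend and grip it.

```bash
python3 -m creep '[[[-5,20,-8],0,0.45],[[0,20,0],0,0.45],[[0,20,0],0,0.45],[[0,0,0],0,0.45],[[0,0,0],0,0],[[0,0,0],0,0],[[0,0,0],0,0],[[0,0,0],0,0]]' 15
python3 - <<'E'
from h import *
st()
R0=np.hypot(109,45);a0=np.arctan2(45,109)
p=None
for th in np.arange(0,1.46,.1):
    q=np.array([144-R0*np.cos(th+a0),90+R0*np.sin(th+a0)])
    if p is not None: print(round(th,2),(q-p).round(1),q.round(1))
    p=q
E
```

```text
time: 3.0
position: [0.5613, 0.0965, 0.1271]
tool_rot: [0.495, 0.506, -0.505, -0.494]
ft_force: [0.6, -0.4, -0.6]
grip_width: 0.0153
t 3.0 pos [0.5613 0.0965 0.1271] toolx ang 1.5932 w 0.0153 F [ 0.6 -0.4 -0.6] q [-0.03  0.54  1.64 -0.    0.97 -1.62] cab [  5.1  34.9 127.1]
0.1 [ 5.  10.7] [ 40.  145.7]
0.2 [ 6.1 10.1] [ 46.1 155.8]
0.3 [7.1 9.4] [ 53.2 165.2]
0.4 [8.  8.7] [ 61.1 173.9]
0.5 [8.8 7.9] [ 69.9 181.7]
0.6 [9.5 6.9] [ 79.4 188.7]
0.7 [10.2  6. ] [ 89.6 194.6]
0.8 [10.7  4.9] [100.3 199.5]
0.9 [11.2  3.8] [111.5 203.4]
1.0 [11.5  2.7] [123. 206.]
1.1 [11.7  1.5] [134.7 207.6]
1.2 [11.8  0.3] [146.4 207.9]
1.3 [11.8 -0.8] [158.2 207.1]
1.4 [11.6 -2. ] [169.8 205.1]
```

```bash
python3 -m creep '[[[0,5,0],0,0.3],[[0,0,0],0,0],[[0,0,0],0,0],[[0,0,0],0,0]]' 15; python3 -m creep '[[[0,0,0],0,0],[[2,-5,0],0,0],[[3,-5.5,0],0,0],[[3,-5,0],0,0],[[3.1,-5,0],0,0]]'
```

```text
time: 3.4
position: [0.5606, 0.0964, 0.1209]
tool_rot: [-0.494, -0.505, 0.506, 0.495]
ft_force: [-0.1, -0.7, 0.0]
grip_width: 0.0065
time: 3.9
position: [0.5606, 0.1079, 0.1423]
tool_rot: [0.495, 0.506, -0.505, -0.494]
ft_force: [-0.1, -0.4, -0.5]
grip_width: 0.0007
```

The grip closed on nothing (0.7 mm), so I'll look again.

Run:
```python
from h import *
import pickle
c=snap('wrist','w2.png');t=snap('top','t2.png');s=snap('scene','s2.png')
im=cv2.cvtColor(t['pixels'],cv2.COLOR_RGB2BGR); cv2.imwrite('pics/t2c.png',cv2.resize(im[150:260,155:290],None,fx=5,fy=5,interpolation=cv2.INTER_CUBIC))
im=cv2.cvtColor(s['pixels'],cv2.COLOR_RGB2BGR); cv2.imwrite('pics/s2c.png',cv2.resize(im[120:240,190:340],None,fx=5,fy=5,interpolation=cv2.INTER_CUBIC))
st()
```

```text
t 4.05 pos [0.5608 0.1078 0.1422] toolx ang 1.5936 w 0.0001 F [0.2 0.8 0.5] q [-0.01  0.52  1.62 -0.    1.   -1.6 ] cab [  4.8  46.2 142.2]
```

View pics/w2.png

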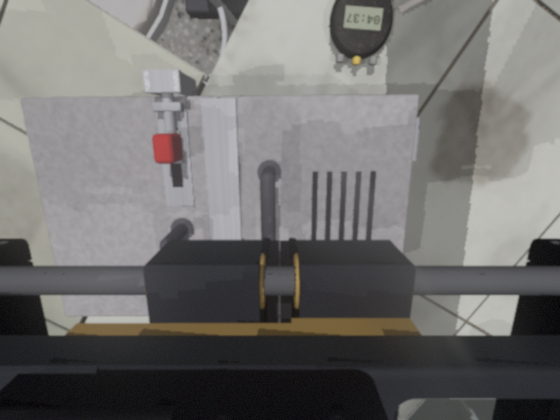

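View pics/t2c.png

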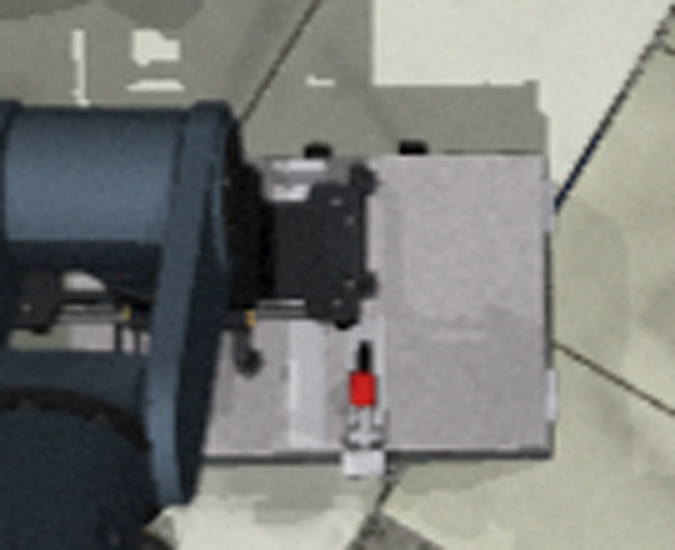

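View pics/s2c.png

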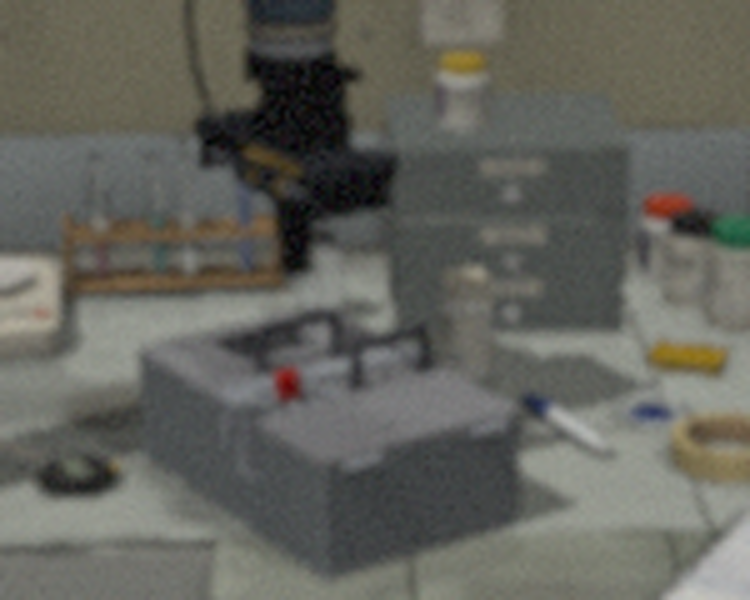

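Run:
```python
from h import *
t=robot.camera('top');s=robot.camera('scene')
o,M,a=st()
for nm,c in(('t',t),('s',s)):
    print(nm,'tcp',proj(c,o['position']).round(1),'handle mid',proj(c,cab(0,35,135)).round(1),'thumb',proj(c,cab(-55,-35,127)).round(1),'cabcorners',[proj(c,cab(x,y,z)).round(0) for x,y,z in((-90,-144,100),(90,-144,100),(-90,144,100),(-90,-144,0))])
print(s['position'],R.from_quat(s['rotation']).as_matrix().round(3))
print(t['position'],R.from_quat(t['rotation']).as_matrix().round(3))
```

```text
t 4.15 pos [0.5603 0.1075 0.1416] toolx ang 1.5932 w -0.0001 F [-0.2 -0.8  0.8] q [-0.01  0.52  1.62 -0.    1.   -1.6 ] cab [  4.3  45.9 141.6]
t tcp [199.4 207.2] handle mid [203.4 208.9] thumb [227.4 227.4] cabcorners [array([265., 239.]), array([264., 180.]), array([169., 241.]), array([266., 242.])]
s tcp [249.1 181.5] handle mid [249.6 184.1] thumb [246.8 194. ] cabcorners [array([254., 212.]), array([294., 201.]), array([217., 189.]), array([255., 236.])]
[-0.31343061 -1.44453055  0.7839382 ] [[ 0.836  0.214 -0.506]
 [-0.549  0.333 -0.766]
 [ 0.004  0.918  0.396]]
[ 0.35718003 -0.13794268  1.62632729] [[ 0.01   0.99  -0.142]
 [-1.     0.008 -0.013]
 [-0.012  0.142  0.99 ]]
```

Run:
```python
from h import *
s=robot.camera('scene'); im=cv2.cvtColor(s['pixels'],cv2.COLOR_RGB2BGR)
a=cv2.resize(im[140:200,215:285],None,fx=10,fy=10,interpolation=cv2.INTER_NEAREST); a=cv2.convertScaleAbs(a,alpha=1.8,beta=20)
o=robot.get_obs()
u=proj(s,o['position']); cv2.circle(a,(int((u[0]+.5-215)*10),int((u[1]+.5-140)*10)),6,(0,255,0),2)
for z in (.02,.05,.1):
    u=proj(s,o['position']+[0,0,z]); cv2.circle(a,(int((u[0]+.5-215)*10),int((u[1]+.5-140)*10)),5,(255,0,255),2)
cv2.imwrite('pics/s3c.png',a)
```

```text
(no output)
```

View pics/s3c.png

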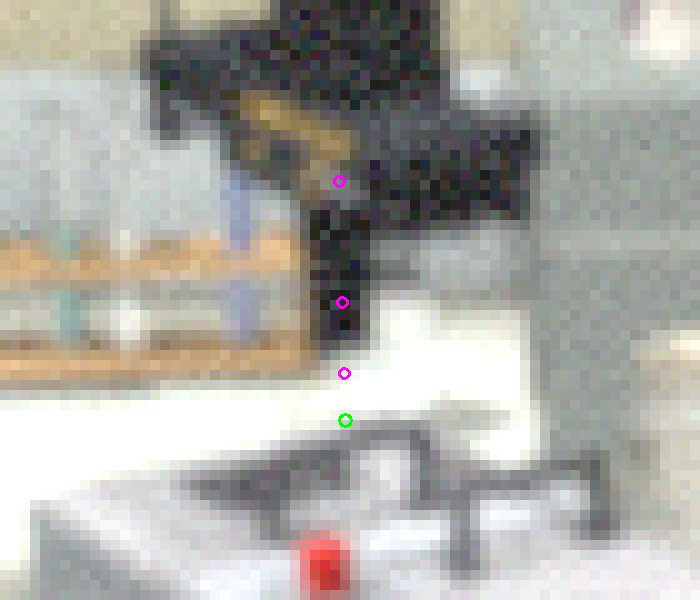

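The scene crop shows the fingertips about 30 mm higher than the reported TCP (green dot). I'll settle it with a gentle touch on the leaf face beside the bar.

```bash
python3 -m creep '[[[20,0,0],0,0],[[0,8,0],0,0],[[0,8,0],0,0]]'; python3 -m creep '[[[0,5,0],0,0]]';python3 -m creep '[[[0,5,0],0,0]]'; python3 -m creep '[[[0,4,0],0,0]]'; python3 -m creep '[[[0,4,0],0,0]]'
```

```text
time: 4.5
position: [0.5598, 0.1274, 0.1249]
tool_rot: [-0.494, -0.506, 0.506, 0.494]
ft_force: [-0.5, -0.3, -0.1]
grip_width: 0.0005
time: 4.6
position: [0.5591, 0.1269, 0.1192]
tool_rot: [-0.494, -0.505, 0.506, 0.495]
ft_force: [-0.6, -0.1, 0.3]
grip_width: 0.0002
time: 4.7
position: [0.5596, 0.1269, 0.1146]
tool_rot: [-0.494, -0.505, 0.506, 0.495]
ft_force: [-0.2, 0.6, -0.5]
grip_width: 0.0001
time: 4.8
position: [0.5598, 0.127, 0.1108]
tool_rot: [-0.494, -0.505, 0.506, 0.495]
ft_force: [0.4, 0.5, 0.4]
grip_width: 0.0007
time: 4.9
position: [0.56, 0.1271, 0.1071]
tool_rot: [-0.495, -0.505, 0.505, 0.495]
ft_force: [-0.2, -0.7, -0.2]
grip_width: 0.0005
```

```bash
python3 -m creep '[[[0,4,0],0,0]]';python3 -m creep '[[[0,4,0],0,0]]'; python3 -m creep '[[[0,4,0],0,0]]'; python3 -m creep '[[[0,3,0],0,0]]';python3 - <<'E'
from h import *
s=robot.camera('scene'); im=cv2.cvtColor(s['pixels'],cv2.COLOR_RGB2BGR)
a=cv2.resize(im[140:200,215:285],None,fx=10,fy=10,interpolation=cv2.INTER_NEAREST); a=cv2.convertScaleAbs(a,alpha=1.8,beta=20)
o,_,_=st()
for z,k in ((0,(0,255,0)),(.02,(255,0,255)),(.05,(255,0,255))):
    u=proj(s,o['position']+[0,0,z]); cv2.circle(a,(int((u[0]+.5-215)*10),int((u[1]+.5-140)*10)),6,k,2)
cv2.imwrite('pics/s4c.png',a)
E
```

```text
time: 5.0
position: [0.5601, 0.1273, 0.1033]
tool_rot: [0.495, 0.505, -0.505, -0.494]
ft_force: [-0.4, -0.4, 0.3]
grip_width: 0.0004
time: 5.1
position: [0.5601, 0.1274, 0.0993]
tool_rot: [0.495, 0.506, -0.505, -0.494]
ft_force: [0.4, -0.1, 0.2]
grip_width: 0.0004
time: 5.2
position: [0.56, 0.1275, 0.0953]
tool_rot: [0.494, 0.506, -0.505, -0.494]
ft_force: [0.7, -0.1, -0.3]
grip_width: 0.0002
time: 5.3
position: [0.5599, 0.1275, 0.0922]
tool_rot: [-0.494, -0.505, 0.506, 0.494]
ft_force: [-0.2, -0.1, -0.6]
grip_width: 0.0001
t 5.35 pos [0.5596 0.1275 0.0918] toolx ang 1.5931 w 0.0007 F [ 0.6 -0.4  0.3] q [ 0.03  0.59  1.65 -0.    0.9  -1.56] cab [ 4.  65.9 91.8]
```

View pics/s4c.png

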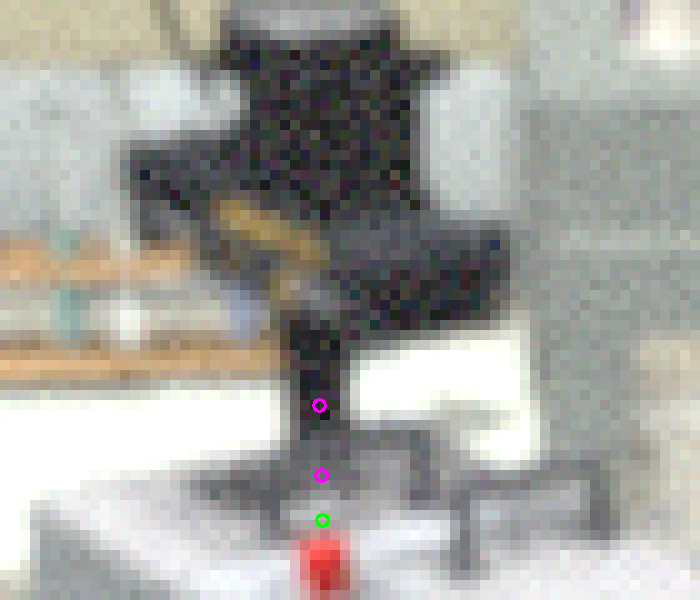

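The reported TCP is below the leaf face with no contact, so the real tip sits higher than stated. I'll keep probing.

```bash
python3 -m creep '[[[0,4,0],0,0],[[0,4,0],0,0],[[0,4,0],0,0]]';for i in 1 2 ; do :; done; python3 -m creep '[[[0,3,0],0,0]]'; python3 -m creep '[[[0,3,0],0,0]]'; python3 -m creep '[[[0,3,0],0,0]]'
```

```text
time: 5.65
position: [0.56, 0.1275, 0.0803]
tool_rot: [0.494, 0.506, -0.505, -0.494]
ft_force: [-0.7, -0.7, -0.0]
grip_width: 0.0005
time: 5.75
position: [0.5598, 0.1275, 0.0771]
tool_rot: [-0.494, -0.505, 0.506, 0.495]
ft_force: [0.2, -0.9, -0.0]
grip_width: 0.0004
time: 5.85
position: [0.5599, 0.1275, 0.0742]
tool_rot: [-0.494, -0.505, 0.506, 0.494]
ft_force: [-0.4, 0.4, 0.1]
grip_width: 0.0008
time: 5.95
position: [0.56, 0.1275, 0.0713]
tool_rot: [-0.494, -0.506, 0.506, 0.494]
ft_force: [0.2, 0.2, 0.2]
grip_width: 0.0006
```

```bash
python3 -m creep '[[[0,3,0],0,0]]'; python3 -m creep '[[[0,2,0],0,0]]'; python3 -m creep '[[[0,2,0],0,0]]';python3 - <<'E'
from h import *
s=robot.camera('scene'); im=cv2.cvtColor(s['pixels'],cv2.COLOR_RGB2BGR)
a=cv2.resize(im[140:200,215:285],None,fx=10,fy=10,interpolation=cv2.INTER_NEAREST); a=cv2.convertScaleAbs(a,alpha=1.8,beta=20)
o,_,_=st()
for z,k in ((0,(0,255,0)),(.035,(255,0,255))):
    u=proj(s,o['position']+[0,0,z]); cv2.circle(a,(int((u[0]+.5-215)*10),int((u[1]+.5-140)*10)),6,k,2)
cv2.imwrite('pics/s5c.png',a)
snap('wrist','w5.png')
E
```

```text
time: 6.05
position: [0.5601, 0.1275, 0.0686]
tool_rot: [0.494, 0.506, -0.505, -0.494]
ft_force: [-5.2, -0.3, 24.9]
grip_width: 0.0004
time: 6.15
position: [0.5601, 0.1275, 0.0686]
tool_rot: [0.494, 0.506, -0.506, -0.494]
ft_force: [-5.3, -0.8, 25.6]
grip_width: 0.0002
time: 6.25
position: [0.5602, 0.1275, 0.0684]
tool_rot: [0.495, 0.506, -0.506, -0.494]
ft_force: [-9.1, -1.5, 37.2]
grip_width: 0.0005
t 6.3 pos [0.5601 0.1275 0.0686] toolx ang 1.5936 w 0.0003 F [-6.5 -0.2 24.2] q [ 0.03  0.63  1.67 -0.    0.85 -1.56] cab [ 4.6 65.9 68.6]
```

View pics/s5c.png

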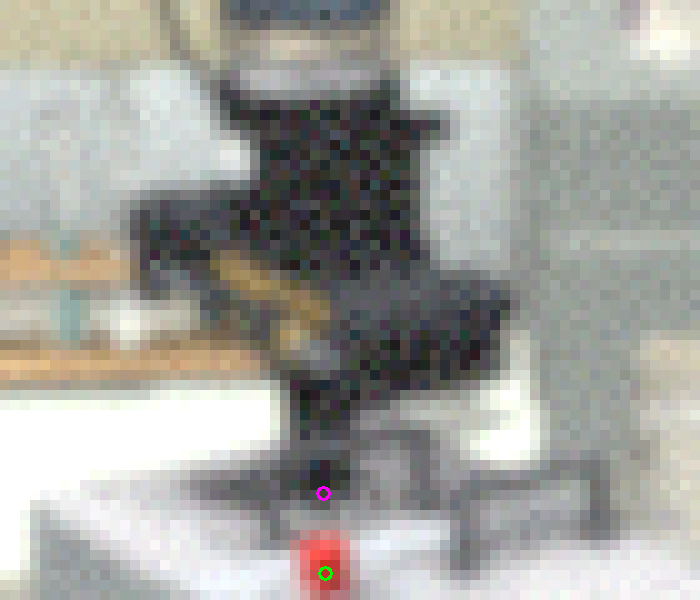

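View pics/w5.png

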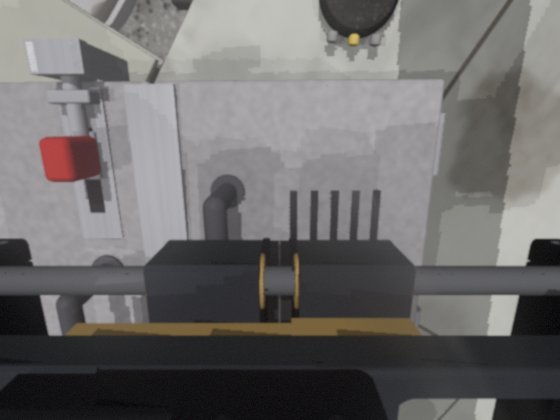

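The tip touched the leaf face (z = 100) at a reported 68.6 mm, so the real tip is about 31 mm above the reported TCP. I'll carry that offset, back off, and re-grip the bar.

```bash
python3 - <<'E'
s=open('h.py').read()
s=s.replace("'cab',tocab(o['position']).round(1))","'cab REAL tip',tocab(o['position']+[0,0,.031]).round(1))").replace("d=np.asarray(target)-o['position']; turn=0","d=np.asarray(target)-o['position']-[0,0,.031]; turn=0")
open('h.py','w').write(s)
E
python3 -m creep '[[[0,-40,0],0,0.2],[[0,-40,0],0,0.45],[[-31,0,4],0,0.45],[[0,0,0],0,0.45]]'; python3 -c "
from h import *
go(cab(0,35,123),YAW+np.pi/2)"
```

```text
time: 6.75
position: [0.5575, 0.0942, 0.1462]
tool_rot: [0.496, 0.506, -0.505, -0.494]
ft_force: [0.0, 0.5, -0.9]
grip_width: 0.0248
t 6.75 pos [0.5575 0.0942 0.1462] toolx ang 1.5913 w 0.0248 F [ 0.   0.5 -0.9] q [-0.03  0.5   1.63 -0.    1.   -1.62] cab REAL tip [  1.2  32.7 177.2]
shift(mm) no-turn [ 2.4 54.2  1.4] after-turn axes [ 2.4 54.2  1.4] turn -0.0015
```

```bash
python3 -m creep '[[[2,14,1],0,0.45],[[0,20,0],0,0.45],[[0,20,0],0,0.45],[[0,0,0],0,0.45]]';  python3 -m creep '[[[0,0,0],0,0],[[0,0,0],0,0],[[0,0,0],0,0],[[0,0,0],0,0],[[0,0,0],0,0]]' 15; python3 -c "
from h import *
st()"
```

```text
time: 7.15
position: [0.5527, 0.0987, 0.0876]
tool_rot: [-0.493, -0.504, 0.507, 0.496]
ft_force: [-0.3, 0.5, -0.2]
grip_width: 0.0388
time: 7.65
position: [0.5561, 0.1003, 0.0913]
tool_rot: [0.494, 0.506, -0.504, -0.495]
ft_force: [-0.9, 5.8, 1.9]
grip_width: 0.0094
t 7.65 pos [0.5561 0.1003 0.0913] toolx ang 1.5911 w 0.0094 F [-0.9  5.8  1.9] q [-0.02  0.58  1.68  0.    0.88 -1.62] cab REAL tip [ -0.   38.8 122.3]
```

Gripped: the width is 9.4 mm, matching the 10 mm bar. Now I'll lift along the arc.

```bash
python3 -m creep '[[[2,-5,0],0,0],[[6,-10,0],0,0],[[7,-9.5,0],0,0],[[8,-8.7,0],0,0],[[0,0,0],0,0]]'; python3 -c "
from h import *
st()"
```

```text
time: 8.15
position: [0.5555, 0.1209, 0.1259]
tool_rot: [-0.495, -0.506, 0.506, 0.493]
ft_force: [-0.9, -6.2, 2.1]
grip_width: 0.0093
t 8.15 pos [0.5555 0.1209 0.1259] toolx ang 1.595 w 0.0093 F [-0.9 -6.2  2.1] q [ 0.02  0.54  1.64 -0.    0.96 -1.57] cab REAL tip [ -0.2  59.4 156.9]
```

```bash
python3 -m creep '[[[8.8,-8,0],0,0],[[9.5,-7,0],0,0],[[10.2,-6,0],0,0],[[10.7,-4.9,0],0,0],[[11.2,-3.8,0],0,0],[[0,0,0],0,0]]'; python3 -m creep '[[[11.5,-2.7,0],0,0],[[11.7,-1.5,0],0,0],[[11.8,-0.3,0],0,0],[[11.8,0.8,0],0,0],[[0,0,0],0,0]]'; python3 -c "
from h import *
st(); snap('scene','s6.png'); snap('wrist','w6.png')"
```

```text
time: 8.75
position: [0.5544, 0.1704, 0.1579]
tool_rot: [-0.496, -0.506, 0.506, 0.492]
ft_force: [-4.8, -8.5, 20.0]
grip_width: 0.0098
time: 9.25
position: [0.5534, 0.2214, 0.1613]
tool_rot: [0.494, 0.508, -0.504, -0.494]
ft_force: [-4.6, 1.5, 16.8]
grip_width: 0.0094
t 9.25 pos [0.5534 0.2214 0.1613] toolx ang 1.5937 w 0.0094 F [-4.6  1.5 16.8] q [ 0.19  0.52  1.54  0.    1.07 -1.4 ] cab REAL tip [-1.000e-01  1.599e+02  1.923e+02]
```

View pics/s6.png

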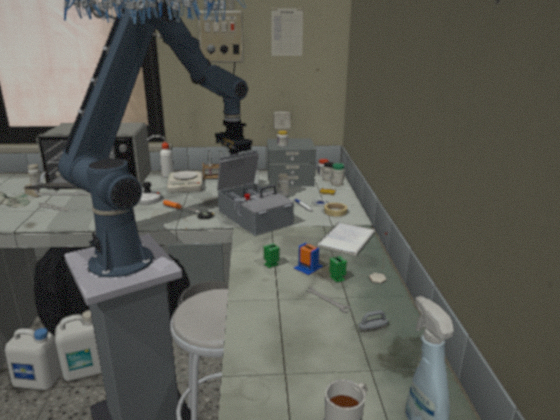

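View pics/w6.png

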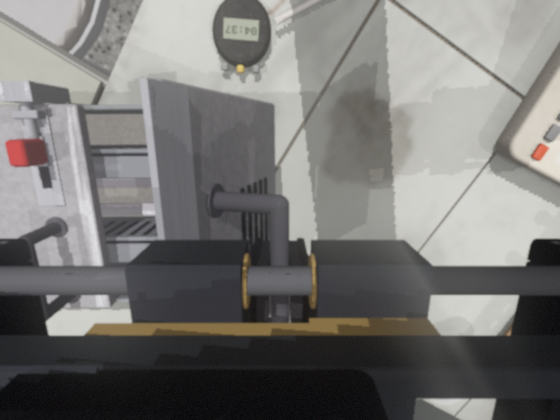

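The leaf is near upright (about 1.3 rad), with the bar still held at (280,250). I'll nudge slightly further, release, rise, and move to the inner side.

```bash
python3 -m creep '[[[6,1,0],0,0],[[0,0,0],0,0],[[0,0,0],0,0.28],[[0,0,0],0,0.28],[[0,0,0],0,0.28]]'; python3 -m creep '[[[0,-20,0],0,0.28],[[0,-25,0],0,0.28],[[0,-25,0],0,0.28],[[0,-15,0],0,0.1]]'; python3 -c "
from h import *
st(); snap('scene','s7.png')"
```

```text
time: 9.85
position: [0.5523, 0.2247, 0.1559]
tool_rot: [-0.494, -0.505, 0.506, 0.495]
ft_force: [0.7, 0.2, -0.8]
grip_width: 0.0223
time: 10.25
position: [0.5533, 0.2246, 0.2425]
tool_rot: [0.495, 0.506, -0.505, -0.494]
ft_force: [0.1, 0.7, -0.1]
grip_width: 0.0211
t 10.25 pos [0.5533 0.2246 0.2425] toolx ang 1.5926 w 0.0211 F [ 0.1  0.7 -0.1] q [ 0.2   0.44  1.44  0.    1.26 -1.39] cab REAL tip [-1.000e-01  1.632e+02  2.735e+02]
```

View pics/s7.png

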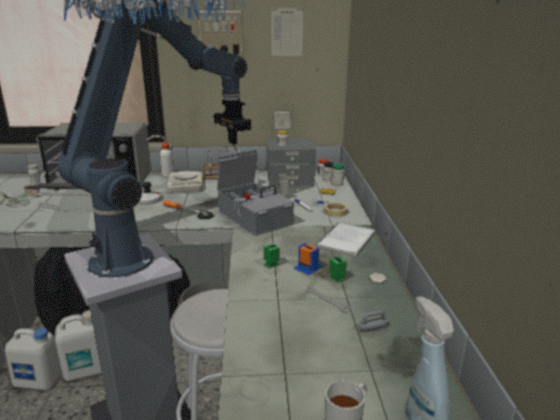

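```bash
python3 -m creep '[[[-48,0,0],0,0],[[-48,0,0],0,0],[[0,20,0],0,0],[[0,20,0],0,0],[[0,20,0],0,0],[[0,0,0],0,0]]'; python3 -m creep '[[[20,0,0],0,0],[[16,0,0],0,0],[[12,0,0],0,0],[[12,0,0],0,0],[[12,0,0],0,0]]'; python3 -c "
from h import *
st()"
```

```text
time: 10.9
position: [0.5519, 0.1281, 0.1775]
tool_rot: [-0.493, -0.503, 0.507, 0.497]
ft_force: [-0.7, 0.1, -0.6]
grip_width: 0.0003
time: 11.4
position: [0.5534, 0.2016, 0.1816]
tool_rot: [0.494, 0.506, -0.505, -0.494]
ft_force: [0.5, 0.1, 0.3]
grip_width: 0.0001
t 11.4 pos [0.5534 0.2016 0.1816] toolx ang 1.5935 w 0.0001 F [0.5 0.1 0.3] q [ 0.16  0.49  1.54 -0.    1.12 -1.43] cab REAL tip [ -0.5 140.2 212.6]
```

```bash
python3 -m creep '[[[12,0,0],0,0],[[12,0,0],0,0],[[12,0,0],0,0],[[10,0,0],0,0],[[0,0,0],0,0],[[0,0,0],0,0]]'; python3 -c "
from h import *
st(); snap('scene','s8.png'); snap('wrist','w8.png')"
```

```text
time: 12.0
position: [0.5522, 0.2467, 0.181]
tool_rot: [-0.494, -0.506, 0.506, 0.494]
ft_force: [-1.0, -0.1, -0.9]
grip_width: 0.0003
t 12.0 pos [0.5522 0.2467 0.181 ] toolx ang 1.5937 w 0.0003 F [-1.  -0.1 -0.9] q [ 0.24  0.51  1.5  -0.    1.13 -1.36] cab REAL tip [ -0.7 185.3 212. ]
```

View pics/s8.png

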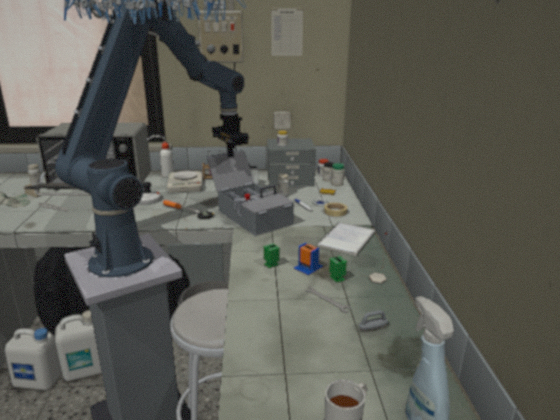

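View pics/w8.png

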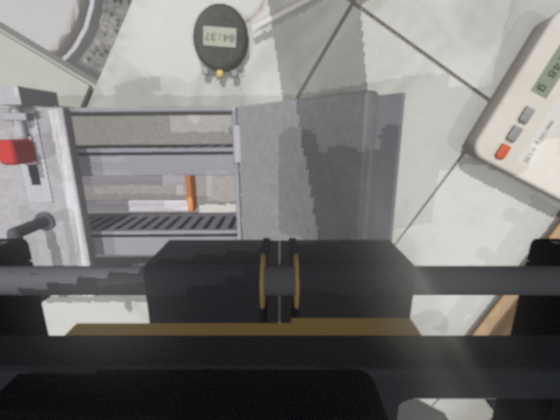

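The active leaf is falling open, and the rail and orange end stop show in the wrist view at (190,192). On to the bolt.

```bash
python3 -m creep '[[[-44,-3,11],0,0],[[-44,0,11],0,0.2],[[-44,0,11],0,0.5],[[-44,0,11],0,0.5],[[-44,0,11],0,0.5],[[0,10,0],0,0.5],[[0,0,0],0,0.5]]';python3 -c "
from h import *
go(cab(-55,-35,110),YAW+np.pi/2); s=snap('scene','s9.png'); c=snap('wrist','w9.png'); t=snap('top','t9.png')
m=blob(t,(0,150,100),(8,255,255),(215,215,240,240)); ys,xs=np.nonzero(m); print(len(xs)); 
if len(xs): print('thumb top',tocab(onz(t,xs.mean(),ys.mean(),.127)))
m=blob(s,(0,120,60),(8,255,255),(235,180,262,212)); ys,xs=np.nonzero(m); print(len(xs),xs.mean(),ys.mean(),proj(s,cab(-55,-35,118)))
"
```

```text
time: 12.8
position: [0.5013, 0.0243, 0.1734]
tool_rot: [-0.495, -0.504, 0.505, 0.496]
ft_force: [0.4, 0.4, 0.1]
grip_width: 0.0391
t 12.8 pos [0.5013 0.0243 0.1734] toolx ang 1.5891 w 0.0391 F [0.4 0.4 0.1] q [-0.17  0.39  1.75  0.    1.   -1.76] cab REAL tip [-56.5 -36.  204.4]
shift(mm) no-turn [ 0.9 94.4 -1.7] after-turn axes [ 0.9 94.4 -1.7] turn -0.0037
0
16 246.75 195.9375 [246.86349039 196.15792716]
```

View pics/w9.png

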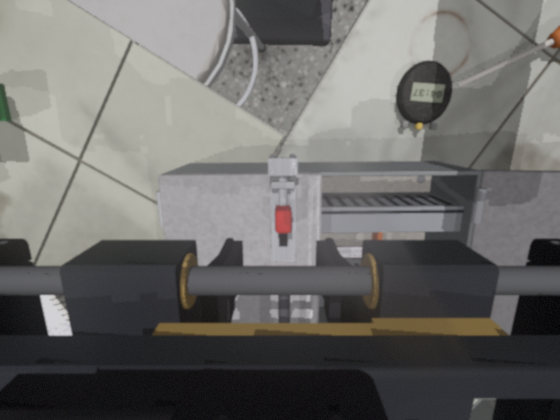

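View pics/s9.png

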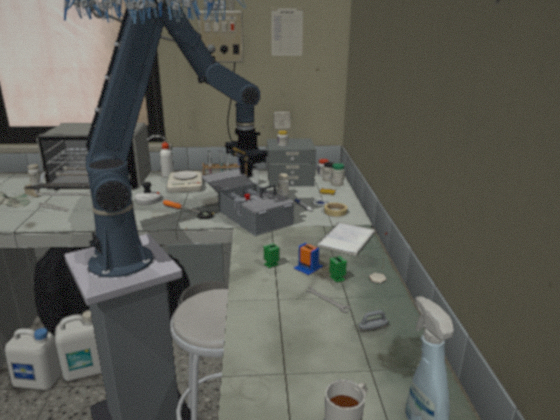

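The active leaf lies open. The thumb is at (283,220), centred between the fingers. Descending.

```bash
python3 -m creep '[[[1,30,-1],0,0.4],[[0,30,0],0,0.4],[[0,20,0],0,0.4],[[0,8,0],0,0.4],[[0,0,0],0,0.4]]';python3 -c "
from h import *
go(cab(-55,-35,110),YAW+np.pi/2)"
```

```text
time: 13.45
position: [0.5028, 0.0275, 0.0854]
tool_rot: [-0.493, -0.506, 0.506, 0.495]
ft_force: [-1.0, -0.0, -0.2]
grip_width: 0.0348
t 13.45 pos [0.5028 0.0275 0.0854] toolx ang 1.5949 w 0.0348 F [-1.  -0.  -0.2] q [-0.17  0.53  1.83  0.    0.78 -1.76] cab REAL tip [-54.9 -32.8 116.4]
shift(mm) no-turn [-2.2  6.4  0.1] after-turn axes [-2.2  6.4  0.1] turn 0.0021
```

```bash
python3 -m creep '[[[-1,6,0],0,0.4],[[0,0,0],0,0],[[0,0,0],0,0],[[0,0,0],0,0],[[0,0,0],0,0],[[0,0,0],0,0]]' 20;python3 -c "
from h import *
st()"
```

```text
time: 14.05
position: [0.5036, 0.0285, 0.0808]
tool_rot: [0.494, 0.507, -0.503, -0.496]
ft_force: [1.3, 11.6, 1.6]
grip_width: 0.0139
t 14.05 pos [0.5036 0.0285 0.0808] toolx ang 1.5903 w 0.0139 F [ 1.3 11.6  1.6] q [-0.17  0.54  1.84  0.01  0.77 -1.77] cab REAL tip [-54.1 -31.8 111.8]
```

Gripped the thumb: 13.9 mm, against 14 mm expected. Drawing it in +x.

```bash
python3 -m creep '[[[2,0,-4],0,0],[[0,0,-6],0,0],[[0,0,-6],0,0],[[0,0,-6],0,0],[[0,0,0],0,0]]';python3 -c "
from h import *
st()"
```

```text
time: 14.55
position: [0.5258, 0.0292, 0.0809]
tool_rot: [0.494, 0.506, -0.504, -0.495]
ft_force: [-0.7, 6.1, 4.0]
grip_width: 0.0134
t 14.55 pos [0.5258 0.0292 0.0809] toolx ang 1.592 w 0.0134 F [-0.7  6.1  4. ] q [-0.16  0.56  1.78  0.    0.8  -1.75] cab REAL tip [-31.9 -31.6 111.9]
```

```bash
python3 -m creep '[[[0,0,-3],0,0],[[0,0,0],0,0]]';python3 -c "
from h import *
st()"
```

```text
time: 14.75
position: [0.5269, 0.0293, 0.0808]
tool_rot: [-0.493, -0.505, 0.505, 0.496]
ft_force: [-2.8, 5.6, 6.9]
grip_width: 0.0136
t 14.75 pos [0.5269 0.0293 0.0808] toolx ang 1.5925 w 0.0136 F [-2.8  5.6  6.9] q [-0.16  0.56  1.77  0.    0.81 -1.75] cab REAL tip [-30.8 -31.6 111.8]
```

The bolt has reached its end stop. I'll update the cabinet y by 2.5 mm, based on both grips, and go to the passive handle.

```bash
sed -i 's/0.557,0.0615/0.557,0.0640/' h.py; python3 -m creep '[[[0,0,0],0,0.4],[[0,0,0],0,0.4],[[0,-30,0],0,0.4],[[0,-40,0],0,0.4],[[0,0,-37],0,0.4],[[0,0,-37],0,0.45],[[0,0,0],0,0.45]]';python3 -c "
from h import *
go(cab(42,-35,122),YAW+np.pi/2); s=snap('scene','s10.png'); c=snap('wrist','w10.png')
m=blob(s,(0,120,60),(8,255,255),(235,180,265,212)); ys,xs=np.nonzero(m); print(len(xs),xs.mean(),ys.mean(),proj(s,cab(-55,-35,118)),proj(s,cab(-31,-35,118)))
"
```

```text
time: 15.45
position: [0.6086, 0.0283, 0.1513]
tool_rot: [0.497, 0.507, -0.504, -0.492]
ft_force: [-0.1, 0.1, 0.1]
grip_width: 0.0383
t 15.45 pos [0.6086 0.0283 0.1513] toolx ang 1.5927 w 0.0383 F [-0.1  0.1  0.1] q [-0.14  0.55  1.52 -0.    1.06 -1.73] cab REAL tip [ 50.8 -36.8 182.3]
shift(mm) no-turn [ 2.  60.3  9.4] after-turn axes [ 2.  60.3  9.4] turn -0.0001
17 251.8235294117647 194.88235294117646 [246.54270041 195.95654274] [251.86362872 194.68400944]
```

View pics/w10.png

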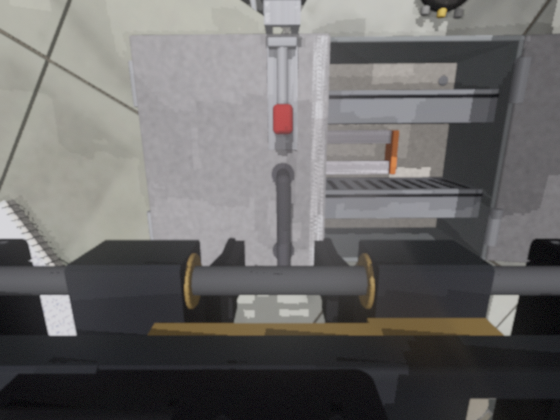

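The bolt is drawn: the thumb pixel (251.8,194.9) matches the drawn prediction. The passive bar is centred at column 283. Descending to grip.

```bash
python3 -m creep '[[[2,30,9],0,0.45],[[0,25,0],0,0.45],[[0,5,0],0,0.45],[[0,0,0],0,0],[[0,0,0],0,0],[[0,0,0],0,0],[[0,0,0],0,0],[[0,0,0],0,0]]' 15;python3 -c "
from h import *
st()"
```

```text
time: 16.35
position: [0.5938, 0.0313, 0.0911]
tool_rot: [0.495, 0.506, -0.505, -0.494]
ft_force: [-0.4, 0.1, 3.0]
grip_width: 0.0096
t 16.35 pos [0.5938 0.0313 0.0911] toolx ang 1.5931 w 0.0096 F [-0.4  0.1  3. ] q [-0.14  0.61  1.6  -0.    0.92 -1.73] cab REAL tip [ 36.  -33.5 122.1]
```

```bash
python3 -m creep '[[[-5,-10.7,0],0,0],[[-6,-10,0],0,0],[[-7,-9.5,0],0,0],[[-8,-8.7,0],0,0],[[0,0,0],0,0]]'; python3 -c "
from h import *
st()"; python3 -m creep '[[[-8.8,-8,0],0,0],[[-9.5,-7,0],0,0],[[-10.2,-6,0],0,0],[[-10.7,-4.9,0],0,0],[[-11.2,-3.8,0],0,0],[[0,0,0],0,0]]'; python3 -c "
from h import *
st()"
```

```text
time: 16.85
position: [0.5945, 0.0054, 0.1315]
tool_rot: [0.495, 0.506, -0.504, -0.494]
ft_force: [0.3, 6.5, 3.8]
grip_width: 0.0092
t 16.85 pos [0.5945 0.0054 0.1315] toolx ang 1.5914 w 0.0092 F [0.3 6.5 3.8] q [-0.18  0.56  1.57  0.    1.01 -1.77] cab REAL tip [ 36.2 -59.5 162.5]
time: 17.45
position: [0.5958, -0.0459, 0.1613]
tool_rot: [0.496, 0.506, -0.505, -0.494]
ft_force: [0.6, 4.7, 8.2]
grip_width: 0.0091
t 17.45 pos [ 0.5958 -0.0459  0.1613] toolx ang 1.592 w 0.0091 F [0.6 4.7 8.2] q [-0.26  0.52  1.54  0.    1.08 -1.86] cab REAL tip [  36.4 -110.8  192.3]
```

```bash
python3 -m creep '[[[-11.5,-2.7,0],0,0],[[-11.7,-1.5,0],0,0],[[-11.8,-0.3,0],0,0],[[-11.8,0.8,0],0,0],[[-7,1,0],0,0],[[0,0,0],0,0]]'; python3 -c "
from h import *
st(); snap('wrist','w11.png')"
```

```text
time: 18.05
position: [0.597, -0.1013, 0.1615]
tool_rot: [-0.496, -0.505, 0.505, 0.494]
ft_force: [4.3, -0.9, 3.4]
grip_width: 0.0092
t 18.05 pos [ 0.597  -0.1013  0.1615] toolx ang 1.5915 w 0.0092 F [ 4.3 -0.9  3.4] q [-0.35  0.53  1.52 -0.    1.09 -1.94] cab REAL tip [  36.4 -166.2  192.5]
```

View pics/w11.png

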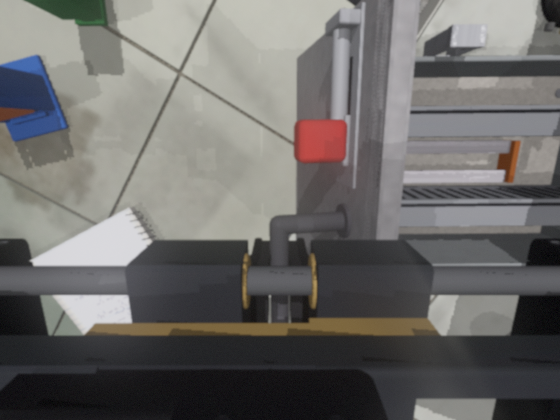

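The leaf is nearly upright and the bar is held. I'll release, rise, cross to the inner side and push it over.

```bash
python3 -m creep '[[[0,0,0],0,0.28],[[0,0,0],0,0.28],[[0,0,0],0,0.28],[[0,-20,0],0,0.28],[[0,-25,0],0,0.28],[[0,-25,0],0,0.28],[[0,-18,0],0,0.1]]'; python3 -m creep '[[[48,0,0],0,0],[[48,0,0],0,0],[[0,20,0],0,0],[[0,20,0],0,0],[[0,20,0],0,0],[[0,0,0],0,0]]'; python3 -c "
from h import *
st(); snap('wrist','w12.png')"
```

```text
time: 18.8
position: [0.5953, -0.0983, 0.2503]
tool_rot: [-0.494, -0.505, 0.506, 0.495]
ft_force: [1.1, -0.1, 0.2]
grip_width: 0.0216
time: 19.4
position: [0.5902, -0.0017, 0.186]
tool_rot: [-0.491, -0.504, 0.508, 0.497]
ft_force: [-0.5, 0.5, -0.2]
grip_width: 0.0007
t 19.4 pos [ 0.5902 -0.0017  0.186 ] toolx ang 1.5939 w 0.0007 F [-0.5  0.5 -0.2] q [-0.19  0.49  1.52 -0.    1.14 -1.79] cab REAL tip [ 31.8 -66.4 217. ]
```

View pics/w12.png

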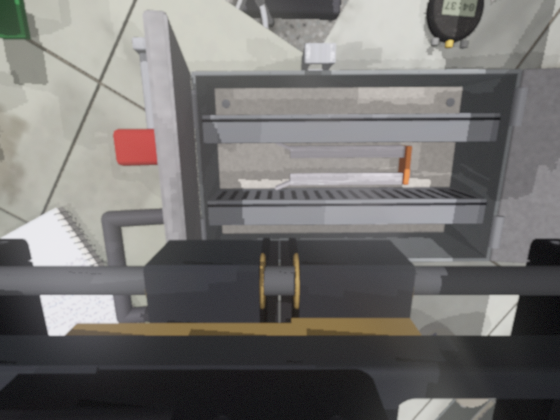

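```bash
python3 -m creep '[[[-20,0,0],0,0],[[-16,0,0],0,0],[[-12,0,0],0,0],[[-12,0,0],0,0],[[-12,0,0],0,0],[[-12,0,0],0,0],[[-12,0,0],0,0]]'; python3 -m creep '[[[-12,0,0],0,0],[[-12,0,0],0,0],[[-5,0,0],0,0],[[0,0,0],0,0],[[0,-20,0],0,0],[[0,-20,0],0,0]]'; python3 -c "
from h import *
st(); snap('wrist','w13.png'); snap('scene','s13.png')"
```

```text
time: 20.15
position: [0.5958, -0.0999, 0.1894]
tool_rot: [-0.494, -0.505, 0.506, 0.495]
ft_force: [0.1, 0.3, 0.3]
grip_width: 0.0006
time: 20.75
position: [0.5959, -0.127, 0.2291]
tool_rot: [-0.493, -0.505, 0.506, 0.495]
ft_force: [0.1, 0.3, 0.0]
grip_width: 0.0002
t 20.75 pos [ 0.5959 -0.127   0.2291] toolx ang 1.5934 w 0.0002 F [0.1 0.3 0. ] q [-0.39  0.47  1.43  0.    1.25 -1.99] cab REAL tip [  34.7 -191.8  260.1]
```

View pics/w13.png

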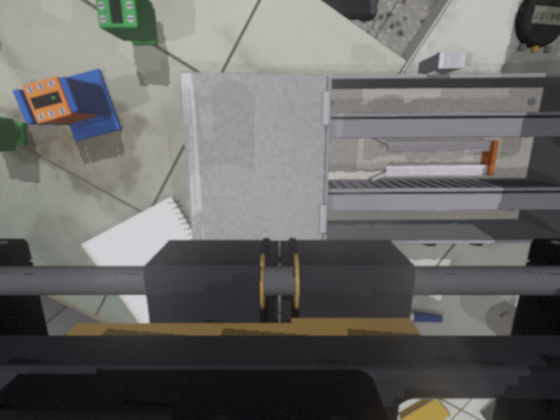

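View pics/s13.png

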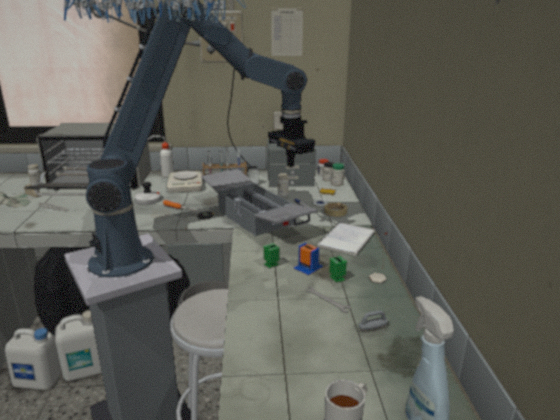

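Both leaves are folded back, with the rail and orange stop clear at (490,158). Next I'll turn toward the module and measure it again.

```bash
python3 -m creep '[[[0,0,0],0.137,0.5],[[0,0,0],0.137,1],[[0,0,0],0.137,1],[[0,0,0],0.137,1],[[0,0,0],0.137,1]]'; python3 -m creep '[[[0,0,0],0.137,1],[[0,0,0],0.137,1],[[0,0,0],0.137,1],[[0,0,0],0.137,1],[[0,0,0],0.135,1],[[0,0,0],0,1]]';  python3 - <<'E'
from h import *
go([.4994,-.3758,.26],.225)
t=snap('top','t14.png');s=snap('scene','s14.png')
im=cv2.cvtColor(t['pixels'],cv2.COLOR_RGB2BGR); cv2.imwrite('pics/t14c.png',cv2.resize(im[150:280,130:420],None,fx=2.7,fy=2.7,interpolation=cv2.INTER_CUBIC))
m=blob(t,(9,150,100),(20,255,255),(345,215,380,250)); 
cn,_=cv2.findContours(m,cv2.RETR_EXTERNAL,cv2.CHAIN_APPROX_NONE)
if cn:
    c=max(cn,key=cv2.contourArea); r=cv2.minAreaRect(c); print('module px',r,onz(t,*r[0],.076))
mb=blob(s,(5,120,60),(20,255,255),(295,235,325,275));ys,xs=np.nonzero(mb);print(xs.min(),xs.max(),ys.min(),ys.max())
print([proj(s,[.4994,-.3758,z]).round(1) for z in(.076,.05,.025)])
E
```

```text
time: 21.35
position: [0.596, -0.127, 0.2283]
tool_rot: [-0.636, -0.308, 0.309, 0.637]
ft_force: [-0.5, 0.6, -0.9]
grip_width: 0.0325
time: 21.95
position: [0.5961, -0.1271, 0.2283]
tool_rot: [-0.702, -0.079, 0.08, 0.703]
ft_force: [-0.1, 0.5, -0.2]
grip_width: 0.0802
t 21.95 pos [ 0.5961 -0.1271  0.2283] toolx ang 0.2258 w 0.0802 F [-0.1  0.5 -0.2] q [-0.39  0.47  1.43  0.    1.25 -0.62] cab REAL tip [  34.9 -191.9  259.3]
shift(mm) no-turn [-149.9   -0.7 -220.8] after-turn axes [-149.7   -0.7 -220.9] turn 0.0008
module px ((361.0293884277344, 231.11767578125), (12.854387283325195, 13.581995010375977), 75.96376037597656) [ 0.49980251 -0.37573217  0.076     ]
301 314 245 265
[array([307.8, 247.1]), array([307.5, 254.2]), array([307.3, 260.9])]
```

View pics/t14c.png

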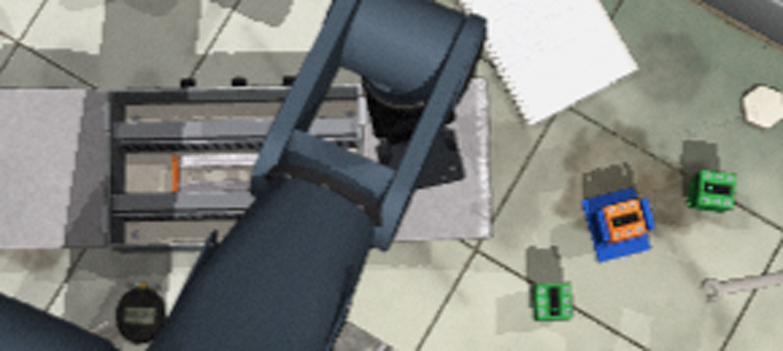

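```bash
python3 -m creep '[[[-25,0,-36.8],0,1],[[-25,0,-36.8],0,1],[[-25,0,-36.8],0,1],[[-25,0,-36.8],0,1],[[-25,0,-36.8],0,1],[[-25,0,-36.8],0,1],[[0,30,0],0,1],[[0,0,0],0,1]]';  python3 - <<'E'
from h import *
go([.4994,-.3758,.042],.225)
c=snap('wrist','w15.png')
for z in (.076,): print(proj(c,[.4994,-.3758,z]))
E
```

```text
time: 22.85
position: [0.4967, -0.3755, 0.1956]
tool_rot: [-0.7, -0.077, 0.081, 0.705]
ft_force: [0.2, 0.5, 0.2]
grip_width: 0.087
t 22.85 pos [ 0.4967 -0.3755  0.1956] toolx ang 0.2241 w 0.087 F [0.2 0.5 0.2] q [-0.83  0.52  1.43  0.    1.2  -1.05] cab REAL tip [ -69.9 -438.1  226.6]
shift(mm) no-turn [  3.3 184.6  -2.3] after-turn axes [  3.3 184.6  -2.3] turn -0.0009
[280.89504837 198.55455819]
```

View pics/w15.png

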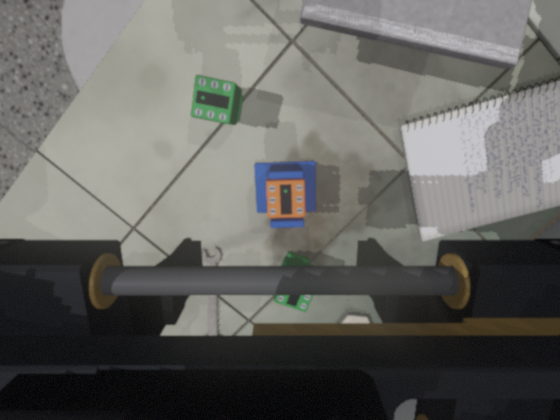

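Run:
```python
from h import *
c=robot.camera('wrist'); o,M,a=st()
print(c['position'],M.T@(c['position']-o['position']),R.from_quat(c['rotation']).as_matrix().round(3))
m=blob(c,(5,120,60),(20,255,255),(250,165,320,235)); cn,_=cv2.findContours(m,cv2.RETR_EXTERNAL,cv2.CHAIN_APPROX_NONE)
r=cv2.minAreaRect(max(cn,key=cv2.contourArea)); print(r)
for dz in(0,.031):
    P=onz(c,*r[0],.076-dz); print(dz,P.round(4)); 
    b=[onz(c,*q,.076-dz) for q in cv2.boxPoints(r)]
    print([np.linalg.norm(b[i]-b[(i+1)%4]).round(4) for i in range(4)])
```

```text
t 22.95 pos [ 0.4992 -0.3754  0.1987] toolx ang 0.2263 w 0.0871 F [-0.5 -0.8  0.1] q [-0.82  0.52  1.42  0.    1.2  -1.05] cab REAL tip [ -67.4 -438.1  229.7]
[ 0.48444905 -0.30792779  0.39141045] [ 0.00053095 -0.19252     0.06963138] [[ 0.975 -0.217 -0.053]
 [ 0.223  0.943  0.247]
 [-0.003 -0.252  0.968]]
((284.3118896484375, 197.8562774658203), (37.11272048950195, 36.479740142822266), 88.09085083007812)
0 [ 0.5042 -0.3745  0.076 ]
[np.float64(0.0373), np.float64(0.0394), np.float64(0.0385), np.float64(0.0395)]
0.031 [ 0.5062 -0.381   0.045 ]
[np.float64(0.041), np.float64(0.0433), np.float64(0.0423), np.float64(0.0434)]
```

```bash
python3 -m creep '[[[2,40,0],0,1],[[0,40,0],0,1],[[0,40,0],0,1],[[0,30,0],0,1],[[0,0,0],0,1]]';  python3 - <<'E'
from h import *
go([.5015,-.3758,.042],.225)
s=snap('scene','s16.png'); im=cv2.cvtColor(s['pixels'],cv2.COLOR_RGB2BGR); cv2.imwrite('pics/s16c.png',cv2.resize(im[200:290,250:360],None,fx=7,fy=6.6,interpolation=cv2.INTER_CUBIC))
E
```

```text
time: 23.45
position: [0.5003, -0.3725, 0.0464]
tool_rot: [-0.7, -0.079, 0.082, 0.705]
ft_force: [0.1, 0.2, 0.0]
grip_width: 0.0869
t 23.45 pos [ 0.5003 -0.3725  0.0464] toolx ang 0.2279 w 0.0869 F [0.1 0.2 0. ] q [-0.82  0.71  1.54  0.    0.9  -1.05] cab REAL tip [ -66.2 -435.2   77.4]
shift(mm) no-turn [ 0.5 35.3 -3.7] after-turn axes [ 0.5 35.3 -3.7] turn 0.0029
```

View pics/s16c.png

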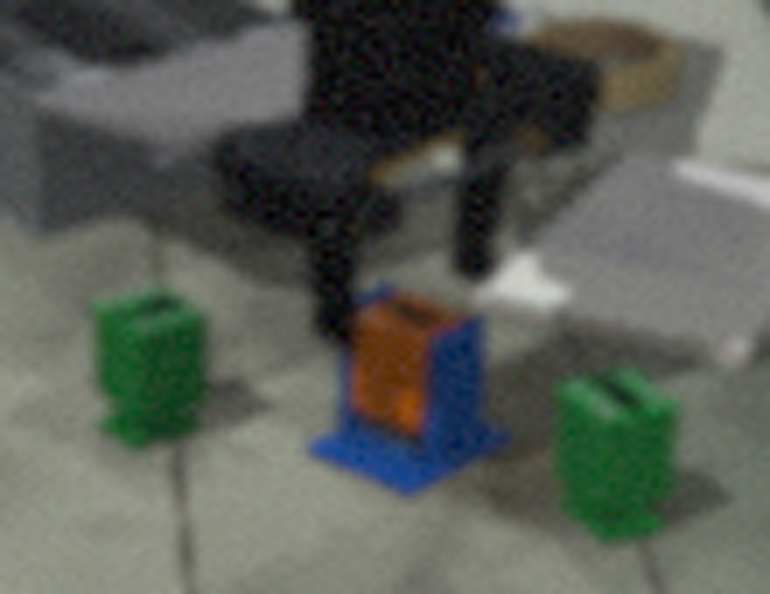

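The fingers straddle the module, and their tips are level with its top, which confirms the offset. Descending and gripping.

```bash
python3 -m creep '[[[0,18,-2],0,1],[[0,17,-1],0,1],[[0,0,0],0,1],[[0,0,0],0,0.2],[[0,0,0],0,0.2],[[0,0,0],0,0.2],[[0,0,0],0,0.2],[[0,0,0],0,0.2]]' 20;  python3 - <<'E'
from h import *
st()
E
```

```text
time: 24.3
position: [0.5025, -0.3791, 0.015]
tool_rot: [0.703, 0.08, -0.079, -0.702]
ft_force: [0.4, 0.7, 0.1]
grip_width: 0.0551
t 24.3 pos [ 0.5025 -0.3791  0.015 ] toolx ang 0.225 w 0.0551 F [0.4 0.7 0.1] q [-0.82  0.76  1.55  0.    0.83 -1.05] cab REAL tip [ -64.3 -441.8   46. ]
```

```bash
python3 -m creep '[[[0,0,0],0,0.2],[[0,0,0],0,0.2],[[0,0,0],0,0.2],[[0,0,0],0,0.2]]' 20;  python3 - <<'E'
from h import *
st()
E
```

```text
time: 24.7
position: [0.5025, -0.3791, 0.0145]
tool_rot: [0.703, 0.079, -0.079, -0.703]
ft_force: [0.4, -0.2, 1.5]
grip_width: 0.0401
t 24.7 pos [ 0.5025 -0.3791  0.0145] toolx ang 0.225 w 0.0401 F [ 0.4 -0.2  1.5] q [-0.82  0.76  1.55  0.    0.83 -1.05] cab REAL tip [ -64.2 -441.8   45.5]
```

Gripped at 40.1 mm with almost no side force. Lifting straight up.

```bash
python3 -m creep '[[[0,-10,0],0,0.2],[[0,-20,0],0,0.2],[[0,-30,0],0,0.2],[[0,-30,0],0,0.2],[[0,-30,0],0,0.2],[[0,0,0],0,0.2]]' 25;  python3 - <<'E'
from h import *
go([.341,-.413,.05],.225)
s=snap('scene','s17.png'); im=cv2.cvtColor(s['pixels'],cv2.COLOR_RGB2BGR); cv2.imwrite('pics/s17c.png',cv2.resize(im[180:320,230:400],None,fx=4,fy=4,interpolation=cv2.INTER_CUBIC))
E
```

```text
time: 25.3
position: [0.5045, -0.3813, 0.1395]
tool_rot: [0.705, 0.081, -0.078, -0.7]
ft_force: [0.8, -0.8, -1.3]
grip_width: 0.0402
t 25.3 pos [ 0.5045 -0.3813  0.1395] toolx ang 0.2253 w 0.0402 F [ 0.8 -0.8 -1.3] q [-0.82  0.59  1.47 -0.    1.07 -1.05] cab REAL tip [ -62.2 -444.1  170.5]
shift(mm) no-turn [-167.   119.6    6.7] after-turn axes [-167.   119.6    6.6] turn 0.0003
```

View pics/s17c.png

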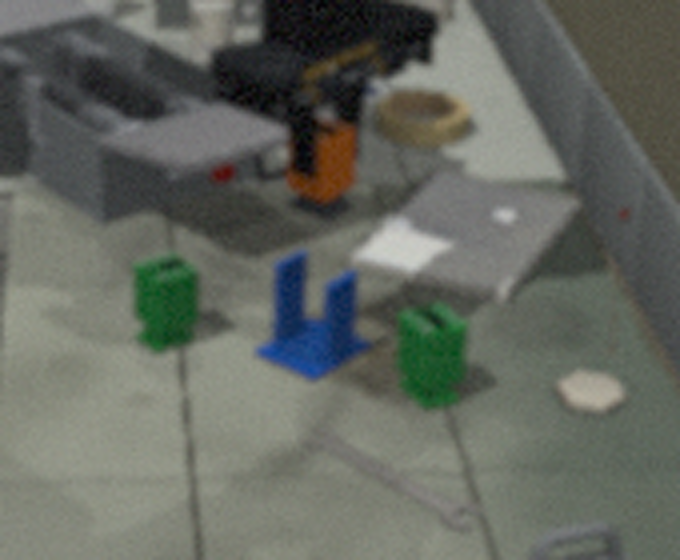

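The module is out of the stand. I'll carry it to clear bench at about (0.341,-0.413).

```bash
python3 -m creep '[[[-42,0,2],0,0.2],[[-42,0,2],0,0.2],[[-42,0,2],0,0.2],[[-41,0,1],0,0.2],[[0,30,0],0,0.2],[[0,30,0],0,0.2],[[0,30,0],0,0.2],[[0,0,0],0,0.2]]';  python3 - <<'E'
from h import *
st()
s=snap('scene','s18.png'); im=cv2.cvtColor(s['pixels'],cv2.COLOR_RGB2BGR); cv2.imwrite('pics/s18c.png',cv2.resize(im[180:320,230:400],None,fx=4,fy=4,interpolation=cv2.INTER_CUBIC))
E
```

```text
time: 26.15
position: [0.3353, -0.4052, 0.04]
tool_rot: [-0.699, -0.078, 0.081, 0.707]
ft_force: [-0.7, 0.3, -1.7]
grip_width: 0.0401
t 26.15 pos [ 0.3353 -0.4052  0.04  ] toolx ang 0.2244 w 0.0401 F [-0.7  0.3 -1.7] q [-1.09  0.63  1.79 -0.    0.72 -1.32] cab REAL tip [-231.9 -464.2   71. ]
```

View pics/s18c.png

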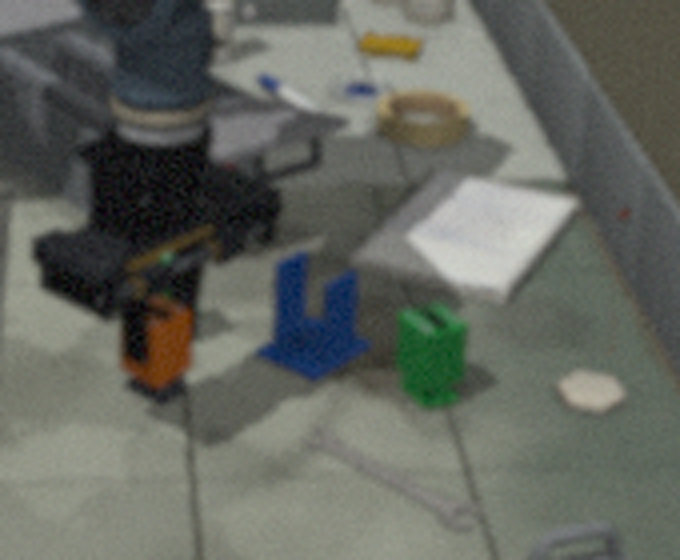

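```bash
python3 -m creep '[[[0,15,0],0,0.2],[[0,9,0],0,0.2],[[0,3,0],0,0.2],[[0,0,0],0,0.2]]'; python3 -c "
from h import *
st()"
```

```text
time: 26.6
position: [0.338, -0.4093, 0.0177]
tool_rot: [-0.703, -0.079, 0.079, 0.703]
ft_force: [0.3, -0.8, -1.5]
grip_width: 0.0398
t 26.6 pos [ 0.338  -0.4093  0.0177] toolx ang 0.2252 w 0.0398 F [ 0.3 -0.8 -1.5] q [-1.09  0.67  1.8  -0.    0.66 -1.32] cab REAL tip [-229.3 -468.4   48.7]
```

```bash
python3 -m creep '[[[0,5,0],0,0.2],[[0,0,0],0,0.2]]'; python3 -m creep '[[[0,2,0],0,0.2],[[0,0,0],0,0.2]]'; python3 -m creep '[[[0,1.5,0],0,0.2],[[0,0,0],0,0.2]]'
```

```text
time: 26.8
position: [0.338, -0.4094, 0.0125]
tool_rot: [0.703, 0.079, -0.079, -0.703]
ft_force: [0.0, -0.2, -0.8]
grip_width: 0.0402
time: 27.0
position: [0.338, -0.4094, 0.0104]
tool_rot: [-0.703, -0.079, 0.079, 0.703]
ft_force: [-0.4, -0.2, -1.8]
grip_width: 0.0403
time: 27.2
position: [0.3379, -0.4094, 0.0089]
tool_rot: [-0.703, -0.079, 0.079, 0.703]
ft_force: [-0.2, 0.1, -1.7]
grip_width: 0.04
```

```bash
python3 -m creep '[[[0,1,0],0,0.2],[[0,0,0],0,0.2]]'; python3 -m creep '[[[0,1,0],0,0.2],[[0,0,0],0,0.2]]'
```

```text
time: 27.4
position: [0.338, -0.4095, 0.0084]
tool_rot: [0.703, 0.079, -0.079, -0.703]
ft_force: [-0.9, 0.4, 3.2]
grip_width: 0.0397
time: 27.6
position: [0.3385, -0.4098, 0.0081]
tool_rot: [0.703, 0.08, -0.079, -0.702]
ft_force: [0.7, 1.8, 8.2]
grip_width: 0.0399
```

Contact at the expected height. I'll let go, rise and turn a quarter.

```bash
python3 -m creep '[[[0,-1,0],0,0.75],[[0,0,0],0,0.75],[[0,0,0],0,0.75],[[0,0,0],0,1],[[0,0,0],0,1],[[0,0,0],0,1]]'; python3 -m creep '[[[0,-30,0],0,1],[[0,-45,0],0,1],[[0,0,0],0.15,1],[[0,0,0],0.15,1],[[0,0,0],0.15,1],[[0,0,0],0.15,1],[[0,0,0],0.15,1],[[0,0,0],0.15,1]]';python3 -m creep '[[[0,0,0],0.15,1],[[0,0,0],0.15,1],[[0,0,0],0.15,1],[[0,0,0],0.15,1],[[0,0,0],0.07,1],[[0,0,0],0,1]]'
python3 - <<'E'
from h import *
o,M,a=st(); go([.3383,-.4096,.044],.225-np.pi/2)
s=snap('scene','s19.png'); im=cv2.cvtColor(s['pixels'],cv2.COLOR_RGB2BGR); cv2.imwrite('pics/s19c.png',cv2.resize(im[180:320,230:400],None,fx=4,fy=4,interpolation=cv2.INTER_CUBIC))
w=snap('wrist','w19.png')
m=blob(w,(5,120,60),(20,255,255),(200,120,360,260)); cn,_=cv2.findContours(m,cv2.RETR_EXTERNAL,cv2.CHAIN_APPROX_NONE)
r=cv2.minAreaRect(max(cn,key=cv2.contourArea)); print(r, onz(w,*r[0],.07).round(4))
E
```

```text
time: 28.2
position: [0.3379, -0.4093, 0.0078]
tool_rot: [-0.703, -0.079, 0.079, 0.703]
ft_force: [-0.3, 0.3, -0.1]
grip_width: 0.0796
time: 29.0
position: [0.3379, -0.4092, 0.0829]
tool_rot: [-0.666, 0.236, -0.236, 0.667]
ft_force: [-0.1, -0.7, -0.2]
grip_width: 0.087
time: 29.6
position: [0.3379, -0.4093, 0.0829]
tool_rot: [-0.553, 0.441, -0.44, 0.553]
ft_force: [0.6, 0.3, -0.3]
grip_width: 0.0867
t 29.6 pos [ 0.3379 -0.4093  0.0829] toolx ang -1.3448 w 0.0867 F [ 0.6  0.3 -0.3] q [-1.09  0.56  1.77 -0.    0.81  0.25] cab REAL tip [-229.5 -468.3  113.9]
t 29.6 pos [ 0.3379 -0.4093  0.0829] toolx ang -1.3448 w 0.0867 F [ 0.6  0.3 -0.3] q [-1.09  0.56  1.77 -0.    0.81  0.25] cab REAL tip [-229.5 -468.3  113.9]
shift(mm) no-turn [ 0.4 69.9  0.3] after-turn axes [ 0.4 69.9  0.3] turn 0.001
((274.0, 222.0), (64.0, 56.0), 90.0) [ 0.3445 -0.4047  0.07  ]
```

View pics/s19c.png

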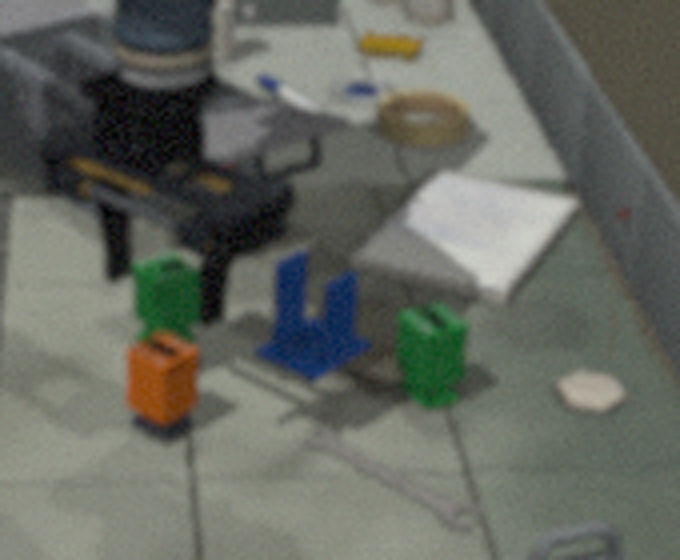

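View pics/w19.png

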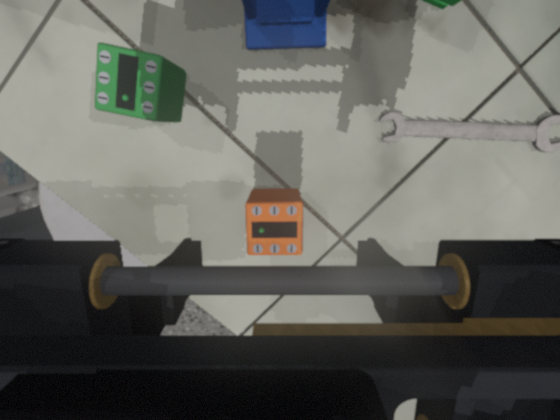

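The module stands upright on the bench, released. It is about 4 mm off the jaw centre, so I'll shift, lower and grip the other two faces.

```bash
python3 -m creep '[[[-4,30,0],0,1],[[0,30,0],0,1],[[0,10,0],0,0.8],[[0,0,0],0,0.2],[[0,0,0],0,0.2],[[0,0,0],0,0.2],[[0,0,0],0,0.2],[[0,0,0],0,0.2]]' 20;python3 -m creep '[[[0,0,0],0,0.2],[[0,0,0],0,0.2],[[0,0,0],0,0.2]]' 25
python3 - <<'E'
from h import *
st()
E
```

```text
time: 30.5
position: [0.3374, -0.4061, 0.0138]
tool_rot: [0.553, -0.44, 0.441, -0.553]
ft_force: [-0.4, 0.1, -0.3]
grip_width: 0.047
time: 30.8
position: [0.3372, -0.4059, 0.0135]
tool_rot: [0.553, -0.44, 0.441, -0.553]
ft_force: [-0.8, -0.9, 6.3]
grip_width: 0.0396
t 30.8 pos [ 0.3372 -0.4059  0.0135] toolx ang -1.345 w 0.0396 F [-0.8 -0.9  6.3] q [-1.09  0.68  1.81 -0.    0.65  0.26] cab REAL tip [-230.  -464.9   44.5]
```

```bash
python3 -m creep '[[[0,-20,0],0,0.2],[[0,-40,0],0,0.2],[[0,-40,0],0.1,0.2],[[0,-40,0],0.104,0.2],[[0,-30,0],0,0.2],[[0,0,0],0,0.2]]' 25
python3 - <<'E'
from h import *
go(cab(0,-83,210),YAW-np.pi/2)
w=snap('wrist','w20.png')
E
```

```text
time: 31.4
position: [0.3386, -0.4081, 0.1869]
tool_rot: [0.506, -0.491, 0.498, -0.504]
ft_force: [-0.1, -0.2, -1.4]
grip_width: 0.0399
t 31.4 pos [ 0.3386 -0.4081  0.1869] toolx ang -1.5488 w 0.0399 F [-0.1 -0.2 -1.4] q [-1.09  0.4   1.68  0.    1.05  0.46] cab REAL tip [-228.7 -467.2  217.9]
shift(mm) no-turn [-384.2    5.7  228.7] after-turn axes [-384.2    5.7  228.7] turn -0.0
```

View pics/w20.png

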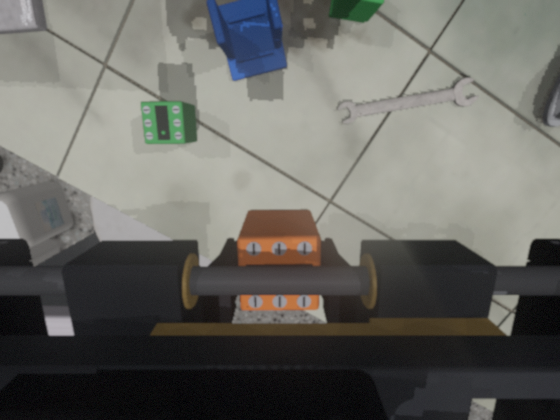

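```bash
python3 -m creep '[[[-38,0,23],0,0.2],[[-38,0,23],0,0.2],[[-38,0,23],0,0.2],[[-38,0,23],0,0.2],[[-38,0,23],0,0.2],[[-38,0,23],0,0.2]]'; python3 -m creep '[[[-38,0,23],0,0.2],[[-38,0,23],0,0.2],[[-38,0,23],0,0.2],[[-38,0,22],0,0.2],[[0,0,0],0,0.2]]'
python3 - <<'E'
from h import *
go(cab(0,-83,210),YAW-np.pi/2)
w=snap('wrist','w21.png'); t=snap('top','t21.png'); s=snap('scene','s21.png')
im=cv2.cvtColor(t['pixels'],cv2.COLOR_RGB2BGR); cv2.imwrite('pics/t21c.png',cv2.resize(im[150:270,110:300],None,fx=4,fy=4,interpolation=cv2.INTER_CUBIC))
E
```

```text
time: 32.05
position: [0.4691, -0.172, 0.1806]
tool_rot: [0.506, -0.496, 0.493, -0.505]
ft_force: [0.3, -0.5, -2.0]
grip_width: 0.0397
time: 32.55
position: [0.5583, -0.0155, 0.1804]
tool_rot: [-0.507, 0.494, -0.492, 0.507]
ft_force: [-0.3, -0.5, -1.9]
grip_width: 0.0398
t 32.55 pos [ 0.5583 -0.0155  0.1804] toolx ang -1.5431 w 0.0398 F [-0.3 -0.5 -1.9] q [-0.23  0.45  1.61  0.    1.08  1.31] cab REAL tip [ -0.5 -79.5 211.4]
shift(mm) no-turn [3.5 1.4 0.5] after-turn axes [3.5 1.4 0.5] turn 0.0057
```

View pics/w21.png

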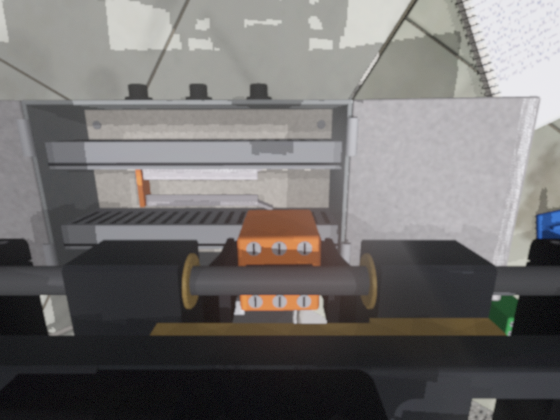

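View pics/t21c.png

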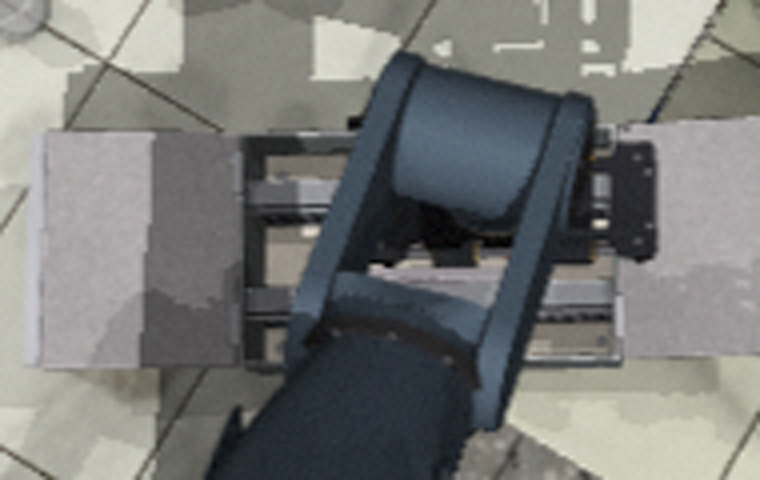

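Run:
```python
from h import *
w=robot.camera('wrist')
m=blob(w,(5,150,80),(20,255,255),(120,160,160,215)); ys,xs=np.nonzero(m); print(len(xs),xs.min(),xs.max(),ys.min(),ys.max())
print('stop wrist',[tocab(onz(w,xs.mean(),ys.mean(),z)).round(1) for z in(.028,.0)])
pr=lambda *a:proj(w,cab(*a)).round(1)
print('pred stop centre',pr(0,77,28),'rail mouth lips',pr(9,-55,22),pr(-9,-55,22),'duct inner',pr(28,0,77),pr(-28,0,77),'far wall top',pr(90,0,90),'wall corner',pr(86,-140,90),pr(86,140,90))
t=robot.camera('top')
m=blob(t,(5,120,80),(20,255,255),(140,190,200,220)); ys,xs=np.nonzero(m); print(len(xs),xs.mean() if len(xs) else 0)
if len(xs): print('stop top',tocab(onz(t,xs.mean(),ys.mean(),.028)).round(1),xs.mean(),ys.mean())
im=cv2.cvtColor(w['pixels'],cv2.COLOR_RGB2BGR); cv2.imwrite('pics/w22c.png',cv2.resize(im[80:270,20:370],None,fx=2.25,fy=2.25,interpolation=cv2.INTER_CUBIC))
```

```text
Traceback (most recent call last):
ValueError: zero-size array to reduction operation minimum which has no identity
```

Run:
```python
from h import *
w=robot.camera('wrist')
im=cv2.cvtColor(w['pixels'],cv2.COLOR_RGB2BGR); cv2.imwrite('pics/w22c.png',cv2.resize(im[80:270,20:370],None,fx=2.25,fy=2.25,interpolation=cv2.INTER_CUBIC))
m=blob(w,(3,100,50),(22,255,255),(110,150,170,225)); ys,xs=np.nonzero(m); print(len(xs))
if len(xs): print(xs.min(),xs.max(),ys.min(),ys.max(),'stop wrist',[tocab(onz(w,xs.mean(),ys.mean(),z)).round(1) for z in(.028,.0)])
pr=lambda *a:proj(w,cab(*a)).round(1)
print('pred stop centre',pr(0,77,28),'rail mouth lips',pr(9,-55,22),pr(-9,-55,22),'duct inner',pr(28,0,77),pr(-28,0,77),'far wall top',pr(90,0,90),'wall corner',pr(86,-140,90),pr(86,140,90))
t=robot.camera('top')
m=blob(t,(3,100,60),(22,255,255),(140,190,200,225)); ys,xs=np.nonzero(m); print(len(xs))
if len(xs): print('stop top',tocab(onz(t,xs.mean(),ys.mean(),.028)).round(1),xs.mean(),ys.mean())
st()
```

```text
288
130 144 168 204 stop wrist [array([ 4. , 76.2, 28. ]), array([-1.3, 89.3,  0. ])]
pred stop centre [136.2 189.2] rail mouth lips [252.6 180.3] [253.  195.7] duct inner [190.2 170.5] [194.4 226. ] far wall top [180.7 101.3] wall corner [341.7 106. ] [ 20.4 106.3]
0
t 32.85 pos [ 0.5566 -0.0217  0.1821] toolx ang -1.5509 w 0.0396 F [-0.3 -0.5 -1.4] q [-0.24  0.45  1.61 -0.    1.08  1.31] cab REAL tip [ -2.3 -85.7 213.1]
```

View pics/w22c.png

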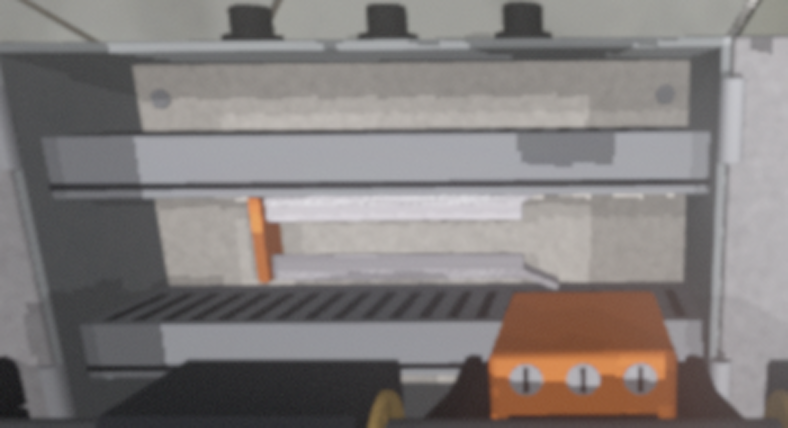

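The wrist view puts the ducts and stop about 4 mm further in +x than the top view does. I'll use a compromise of about +2 mm and lower in stages.

```bash
python3 -m creep '[[[0,20,4],0,0.2],[[0,30,0],0,0.2],[[0,25,0],0,0.2],[[0,0,0],0,0.2],[[0,0,0],0,0.2]]'
python3 - <<'E'
from h import *
st()
w=snap('wrist','w23.png'); s=snap('scene','s23.png')
im=cv2.cvtColor(s['pixels'],cv2.COLOR_RGB2BGR); cv2.imwrite('pics/s23c.png',cv2.resize(im[110:250,190:340],None,fx=5,fy=4,interpolation=cv2.INTER_CUBIC))
E
```

```text
time: 33.35
position: [0.5615, -0.0215, 0.108]
tool_rot: [0.505, -0.495, 0.495, -0.505]
ft_force: [-0.1, 0.2, -0.2]
grip_width: 0.0396
t 33.35 pos [ 0.5615 -0.0215  0.108 ] toolx ang -1.5507 w 0.0396 F [-0.1  0.2 -0.2] q [-0.24  0.55  1.67 -0.    0.92  1.31] cab REAL tip [  2.6 -85.6 139. ]
```

View pics/w23.png

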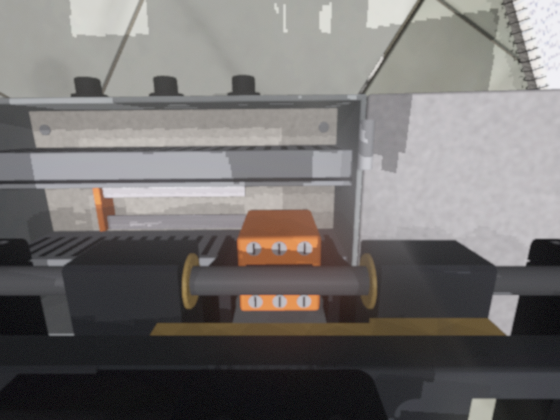

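View pics/s23c.png

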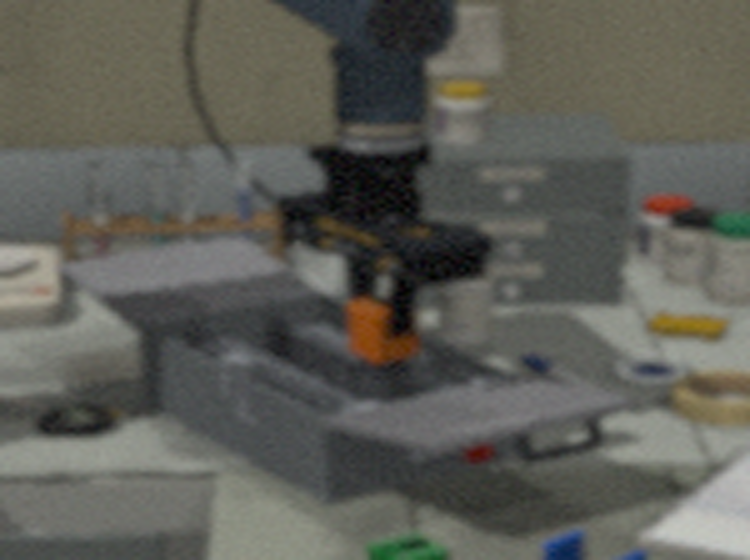

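Run:
```python
from h import *
w=robot.camera('wrist'); o,M,a=st()
m=blob(w,(3,100,50),(22,255,255),(85,170,125,240)); ys,xs=np.nonzero(m); print(len(xs),xs.min(),xs.max(),ys.min(),ys.max())
# top edge of stop: leftmost? rows extents at the top face
for z in(.028,.022): print('stop',tocab(onz(w,97,ys.min(),z)).round(1),tocab(onz(w,103,ys.max(),z)).round(1))
print('module top',[tocab(onz(w,280,275,z)).round(1) for z in(.1645,.16)])
for v in (183,188,194,197,215,218,222,228): print(v,'rail z.022',tocab(onz(w,220,v,.022)).round(1)[:2],' z.077',tocab(onz(w,220,v,.077)).round(1)[:2])
im=cv2.cvtColor(w['pixels'],cv2.COLOR_RGB2BGR); cv2.imwrite('pics/w24c.png',cv2.resize(im[135:270,60:330],None,fx=2.9,fy=4,interpolation=cv2.INTER_CUBIC))
```

```text
t 33.5 pos [ 0.563  -0.0212  0.1095] toolx ang -1.5497 w 0.0398 F [ 0.2  0.7 -0.5] q [-0.24  0.55  1.67 -0.    0.92  1.31] cab REAL tip [  4.1 -85.3 140.5]
487 94 114 190 232
stop [21.1 78.1 28. ] [-18.8  78.5  28. ]
stop [20.  81.7 22. ] [-20.8  82.1  22. ]
module top [array([  5.3, -86.1, 164.5]), array([  3.1, -86.1, 160. ])]
183 rail z.022 [ 26.3 -31.8]  z.077 [ 35.8 -42.3]
188 rail z.022 [ 21.6 -31.6]  z.077 [ 32.  -42.2]
194 rail z.022 [ 16.  -31.3]  z.077 [ 27.5 -41.9]
197 rail z.022 [ 13.2 -31.2]  z.077 [ 25.2 -41.8]
215 rail z.022 [ -4.2 -30.3]  z.077 [ 11.3 -41.1]
218 rail z.022 [ -7.1 -30.2]  z.077 [  8.9 -41. ]
222 rail z.022 [-11. -30.]  z.077 [  5.8 -40.8]
228 rail z.022 [-17.  -29.7]  z.077 [  1.  -40.6]
```

View pics/w24c.png

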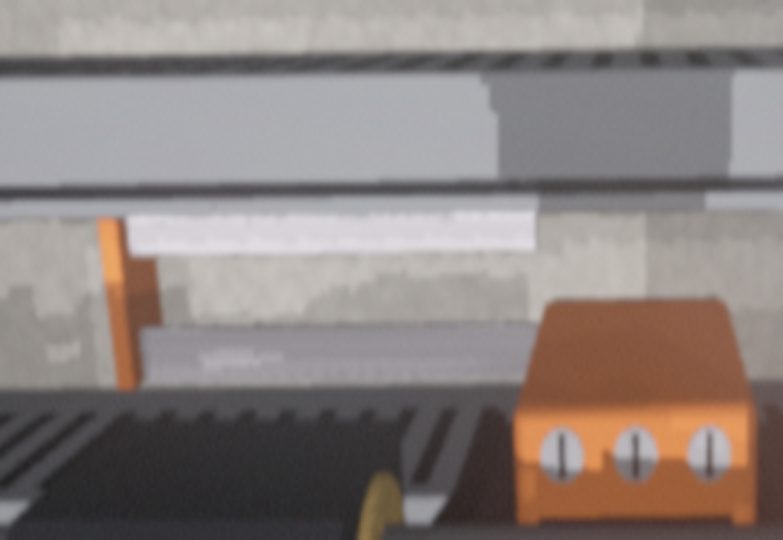

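The wrist view gives the rail slot centre at x ≈ +3.7, with slot width 17.9 mm as expected, and the module at about +5.5. I'll shift −2 mm and lower.

```bash
python3 -m creep '[[[0,25,-2],0,0.2],[[0,25,0],0,0.2],[[0,0,0],0,0.2]]';  python3 -m creep '[[[0,12,0],0,0.2],[[0,12,0],0,0.2],[[0,0,0],0,0.2]]'
python3 - <<'E'
from h import *
st()
E
```

```text
time: 33.8
position: [0.558, -0.0202, 0.0567]
tool_rot: [0.506, -0.496, 0.493, -0.505]
ft_force: [-1.5, 0.1, -1.3]
grip_width: 0.0399
time: 34.1
position: [0.5591, -0.0204, 0.0331]
tool_rot: [0.506, -0.495, 0.494, -0.505]
ft_force: [-0.8, 0.6, -1.7]
grip_width: 0.0402
t 34.1 pos [ 0.5591 -0.0204  0.0331] toolx ang -1.549 w 0.0402 F [-0.8  0.6 -1.7] q [-0.24  0.67  1.72 -0.    0.75  1.31] cab REAL tip [  0.2 -84.4  64.1]
```

```bash
python3 -m creep '[[[0,7,1],0,0.2],[[0,4,0],0,0.2],[[0,0,0],0,0.2]]';  python3 -m creep '[[[0,1.5,0],0,0.2],[[0,0,0],0,0.2]]'; python3 -m creep '[[[0,1.5,0],0,0.2],[[0,0,0],0,0.2]]'
```

```text
time: 34.4
position: [0.5605, -0.0204, 0.0225]
tool_rot: [0.506, -0.495, 0.494, -0.505]
ft_force: [-0.2, -0.7, -0.4]
grip_width: 0.0398
time: 34.6
position: [0.5608, -0.0205, 0.0215]
tool_rot: [-0.505, 0.494, -0.495, 0.505]
ft_force: [-0.6, -0.4, -0.7]
grip_width: 0.04
time: 34.8
position: [0.5607, -0.0205, 0.0199]
tool_rot: [0.505, -0.495, 0.494, -0.505]
ft_force: [0.7, 0.0, -1.6]
grip_width: 0.0393
```

```bash
python3 -m creep '[[[0,1,0],0,0.2],[[0,0,0],0,0.2]]';  python3 - <<'E'
from h import *
st()
w=robot.camera('wrist')
im=cv2.cvtColor(w['pixels'],cv2.COLOR_RGB2BGR); cv2.imwrite('pics/w25c.png',cv2.resize(im[100:330,100:400],None,fx=2.6,fy=2.6,interpolation=cv2.INTER_CUBIC))
s=snap('scene','s25.png')
im=cv2.cvtColor(s['pixels'],cv2.COLOR_RGB2BGR); cv2.imwrite('pics/s25c.png',cv2.resize(im[130:240,190:320],None,fx=6,fy=5,interpolation=cv2.INTER_CUBIC))
E
```

```text
time: 35.0
position: [0.5608, -0.0205, 0.0195]
tool_rot: [-0.505, 0.494, -0.495, 0.505]
ft_force: [-1.5, 0.2, 2.5]
grip_width: 0.0398
t 35.0 pos [ 0.5608 -0.0205  0.0195] toolx ang -1.549 w 0.0398 F [-1.5  0.2  2.5] q [-0.24  0.7   1.72 -0.    0.72  1.31] cab REAL tip [  2.  -84.6  50.5]
```

View pics/w25c.png

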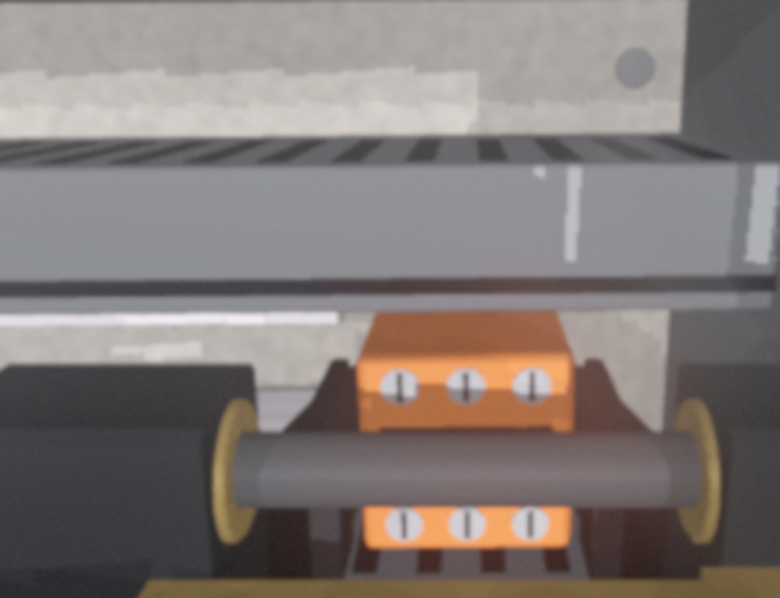

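View pics/s25c.png

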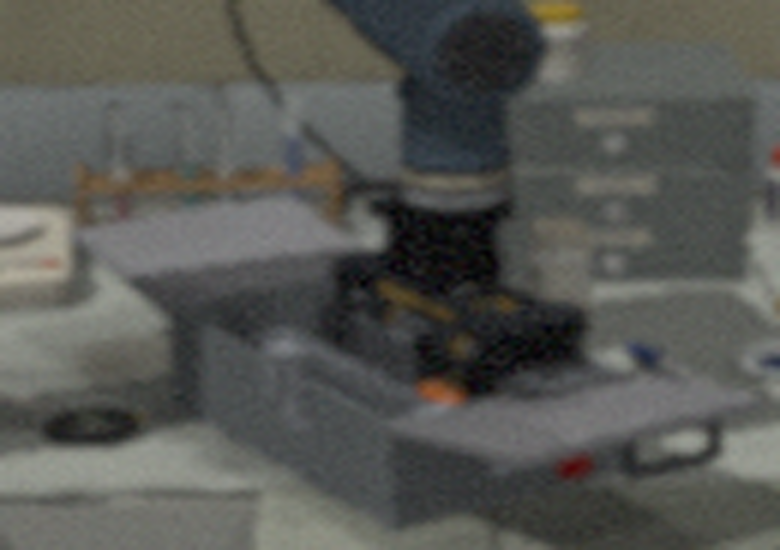

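The foot is on the floor in front of the mouth, whose end shows at crop (340,318). I'll shift +1 mm and start sliding in +y with force checks.

```bash
python3 -m creep '[[[0,-1.2,1],0,0.2],[[-6,0,0],0,0.2],[[-6,0,0],0,0.2]]';  python3 -m creep '[[[-6,0,0],0,0.2],[[-6,0,0],0,0.2]]'; python3 -m creep '[[[-6,0,0],0,0.2],[[-6,0,0],0,0.2]]'
```

```text
time: 35.4
position: [0.5614, -0.0081, 0.0198]
tool_rot: [0.505, -0.495, 0.495, -0.505]
ft_force: [0.6, 0.4, -1.9]
grip_width: 0.0397
time: 35.6
position: [0.5609, 0.0043, 0.0199]
tool_rot: [0.506, -0.495, 0.494, -0.505]
ft_force: [-0.5, 0.7, -2.5]
grip_width: 0.0401
time: 35.8
position: [0.5609, 0.0162, 0.0201]
tool_rot: [0.506, -0.494, 0.494, -0.505]
ft_force: [0.1, -0.9, -1.0]
grip_width: 0.0398
```

```bash
python3 -m creep '[[[-8,0,0],0,0.2],[[-8,0,0],0,0.2],[[-8,0,0],0,0.2]]';  python3 -m creep '[[[-8,0,0],0,0.2],[[-8,0,0],0,0.2],[[-8,0,0],0,0.2]]'; python3 -m creep '[[[-8,0,0],0,0.2],[[-8,0,0],0,0.2],[[-8,0,0],0,0.2]]'; python3 -c "
from h import *
st()"
```

```text
time: 36.1
position: [0.5604, 0.0402, 0.0202]
tool_rot: [-0.505, 0.494, -0.494, 0.505]
ft_force: [0.1, 0.5, -1.0]
grip_width: 0.04
time: 36.4
position: [0.5598, 0.0642, 0.0202]
tool_rot: [-0.505, 0.495, -0.494, 0.505]
ft_force: [0.5, -0.5, -1.3]
grip_width: 0.0397
time: 36.7
position: [0.5593, 0.0881, 0.0201]
tool_rot: [0.505, -0.495, 0.495, -0.505]
ft_force: [-0.1, 0.5, -1.3]
grip_width: 0.0398
t 36.7 pos [0.5593 0.0881 0.0201] toolx ang -1.549 w 0.0398 F [-0.1  0.5 -1.3] q [-0.04  0.7   1.71 -0.    0.73  1.51] cab REAL tip [ 2.9 24.1 51.1]
```

```bash
python3 -m creep '[[[-8,0,0],0,0.2],[[-8,0,0],0,0.2],[[-6,0,0],0,0.2],[[0,0,0],0,0.2]]';  python3 -m creep '[[[-3,0,0],0,0.2],[[-2,0,0],0,0.2]]'; python3 -m creep '[[[-2,0,0],0,0.2],[[0,0,0],0,0.2]]'; python3 -m creep '[[[-2,0,0],0,0.2],[[0,0,0],0,0.2]]'; python3 -c "
from h import *
st()"
```

```text
time: 37.1
position: [0.5588, 0.1104, 0.0201]
tool_rot: [0.506, -0.494, 0.494, -0.506]
ft_force: [-0.7, 0.2, -2.2]
grip_width: 0.0397
time: 37.3
position: [0.5588, 0.1144, 0.0201]
tool_rot: [0.505, -0.495, 0.495, -0.505]
ft_force: [0.1, -0.5, -0.9]
grip_width: 0.0397
time: 37.5
position: [0.5587, 0.1165, 0.0202]
tool_rot: [0.505, -0.495, 0.495, -0.505]
ft_force: [0.4, 0.7, -0.8]
grip_width: 0.0398
time: 37.7
position: [0.5587, 0.1186, 0.0201]
tool_rot: [0.505, -0.495, 0.495, -0.505]
ft_force: [0.2, -1.1, -0.8]
grip_width: 0.0398
t 37.7 pos [0.5587 0.1186 0.0201] toolx ang -1.549 w 0.0398 F [ 0.2 -1.1 -0.8] q [0.01 0.7  1.7  0.   0.74 1.56] cab REAL tip [ 2.9 54.5 51.1]
```

```bash
python3 -m creep '[[[-2,0,0],0,0.2],[[0,0,0],0,0.2]]'; python3 -m creep '[[[-1.5,0,0],0,0.2],[[0,0,0],0,0.2]]'; python3 -m creep '[[[-1.5,0,0],0,0.2],[[0,0,0],0,0.2]]'
```

```text
time: 37.9
position: [0.5587, 0.1203, 0.0202]
tool_rot: [0.506, -0.494, 0.495, -0.505]
ft_force: [0.2, -1.4, -1.6]
grip_width: 0.0397
time: 38.1
position: [0.5587, 0.1204, 0.0202]
tool_rot: [0.506, -0.494, 0.495, -0.505]
ft_force: [0.1, -5.4, -1.1]
grip_width: 0.0399
time: 38.3
position: [0.5587, 0.1205, 0.0203]
tool_rot: [0.507, -0.493, 0.495, -0.505]
ft_force: [-0.5, -9.8, -0.7]
grip_width: 0.0398
```

It stopped firmly at y_cab ≈ 56, within 1.5 mm of the predicted home, and the force builds. I'll check this visually.

```bash
python3 -m creep '[[[2,0.8,0],0,0.2],[[0,0,0],0,0.2]]'
python3 - <<'E'
from h import *
st()
w=snap('wrist','w26.png')
im=cv2.cvtColor(w['pixels'],cv2.COLOR_RGB2BGR); cv2.imwrite('pics/w26c.png',cv2.resize(im[100:330,100:400],None,fx=2.6,fy=2.6,interpolation=cv2.INTER_CUBIC))
E
```

```text
time: 38.5
position: [0.5588, 0.1204, 0.0196]
tool_rot: [0.506, -0.494, 0.495, -0.505]
ft_force: [0.3, -5.8, 0.6]
grip_width: 0.0399
t 38.5 pos [0.5588 0.1204 0.0196] toolx ang -1.5488 w 0.0399 F [ 0.3 -5.8  0.6] q [ 0.02  0.7   1.7  -0.    0.74  1.57] cab REAL tip [ 3.  56.3 50.6]
```

View pics/w26c.png

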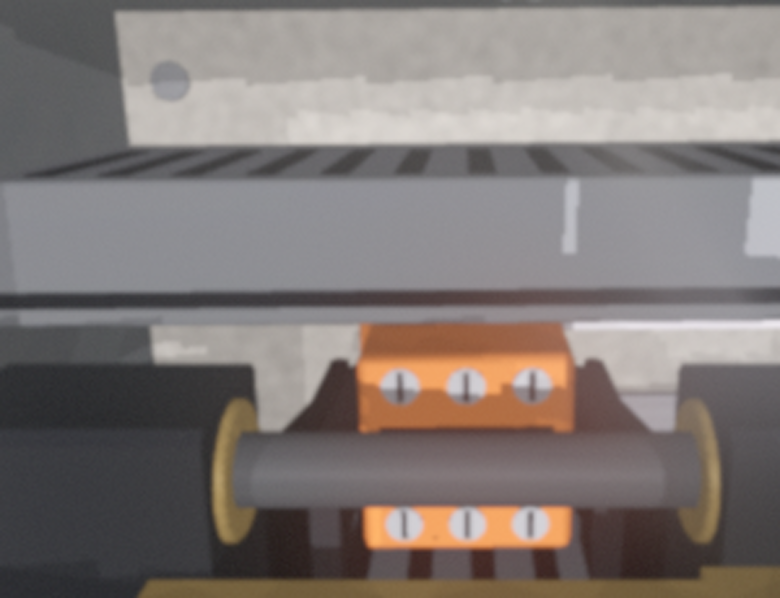

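The module is in the rail at the stop end. I'll release, rise clear, and inspect.

```bash
python3 -m creep '[[[0,0,0],0,0.7],[[0,0,0],0,0.8],[[0,0,0],0,0.8],[[0,0,0],0,0.8],[[0,0,0],0,0.8]]'; python3 -m creep '[[[0,-15,0],0,0.8],[[0,-30,0],0,0.8],[[0,-40,0],0,0.8],[[0,-40,0],0,0.8],[[0,-40,0],0,0.8],[[0,-20,0],0,0.8],[[0,0,0],0,0.8]]'
python3 - <<'E'
from h import *
st()
w=snap('wrist','w27.png')
t=snap('top','t27.png'); im=cv2.cvtColor(t['pixels'],cv2.COLOR_RGB2BGR); cv2.imwrite('pics/t27c.png',cv2.resize(im[150:270,110:300],None,fx=4,fy=4,interpolation=cv2.INTER_CUBIC))
E
```

```text
time: 39.05
position: [0.5587, 0.1218, 0.0194]
tool_rot: [-0.505, 0.494, -0.494, 0.506]
ft_force: [-0.4, -0.4, 0.3]
grip_width: 0.0674
time: 39.75
position: [0.5612, 0.1218, 0.2081]
tool_rot: [-0.503, 0.492, -0.496, 0.508]
ft_force: [-0.4, 0.6, -0.3]
grip_width: 0.0696
t 39.75 pos [0.5612 0.1218 0.2081] toolx ang -1.5488 w 0.0696 F [-0.4  0.6 -0.3] q [0.02 0.44 1.55 0.   1.15 1.57] cab REAL tip [  5.5  57.7 239.1]
```

View pics/w27.png

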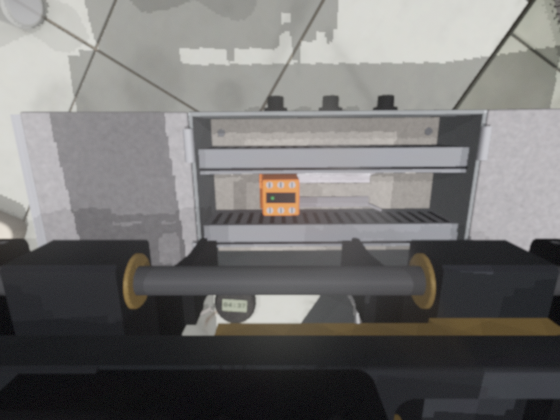

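View pics/t27c.png

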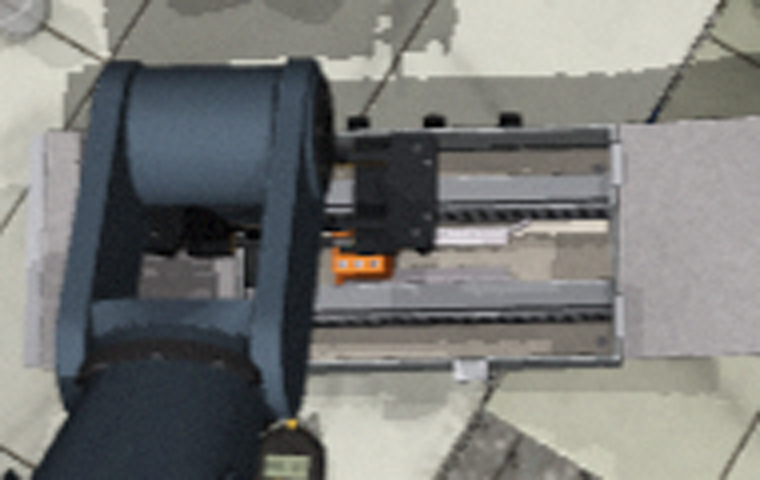

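```bash
python3 -m creep '[[[40,-10,0],0,0.8],[[40,0,0],0,0.8],[[40,0,0],0,0.8],[[40,0,0],0,0.8],[[40,0,0],0,0.8],[[40,0,0],0,0.8],[[40,0,0],0,0.8],[[0,0,0],0,0.8]]'; python3 -m creep '[[[0,0,0],0,0.8],[[0,0,0],0,0.8]]'
python3 - <<'E'
from h import *
st()
t=snap('top','t28.png'); s=snap('scene','s28.png'); w=snap('wrist','w28.png')
im=cv2.cvtColor(t['pixels'],cv2.COLOR_RGB2BGR); cv2.imwrite('pics/t28c.png',cv2.resize(im[150:270,90:300],None,fx=3.7,fy=3.7,interpolation=cv2.INTER_CUBIC))
m=blob(t,(5,140,90),(20,255,255),(160,190,230,235)); ys,xs=np.nonzero(m); print(len(xs))
cn,_=cv2.findContours(m,cv2.RETR_EXTERNAL,cv2.CHAIN_APPROX_NONE)
for c in cn:
    r=cv2.minAreaRect(c); print(r, tocab(onz(t,*r[0],.076)).round(1))
print('pred stop',proj(t,cab(3,77,28)),'pred top home',proj(t,cab(3,55,76)))
E
```

```text
time: 40.65
position: [0.5641, -0.1633, 0.2119]
tool_rot: [0.505, -0.496, 0.495, -0.503]
ft_force: [-0.7, -0.3, -0.6]
grip_width: 0.0694
time: 40.85
position: [0.5636, -0.1571, 0.2128]
tool_rot: [0.506, -0.496, 0.493, -0.505]
ft_force: [-0.7, 0.9, -0.6]
grip_width: 0.0697
t 40.85 pos [ 0.5636 -0.1571  0.2128] toolx ang -1.5485 w 0.0697 F [-0.7  0.9 -0.6] q [-0.46  0.45  1.51  0.    1.19  1.09] cab REAL tip [   1.8 -221.2  243.8]
155
((200.0, 212.5), (15.0, 14.0), 90.0) [-3.1 52.  76. ]
pred stop [194.53994346 212.61565785] pred top home [199.04009544 210.54064297]
```

View pics/t28c.png

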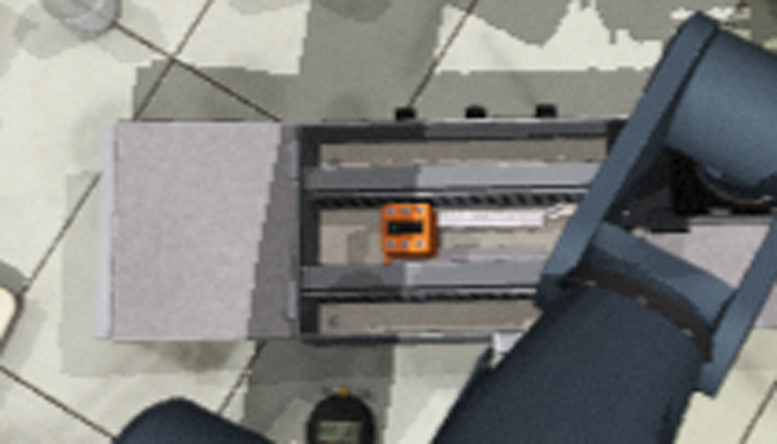

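View pics/s28.png

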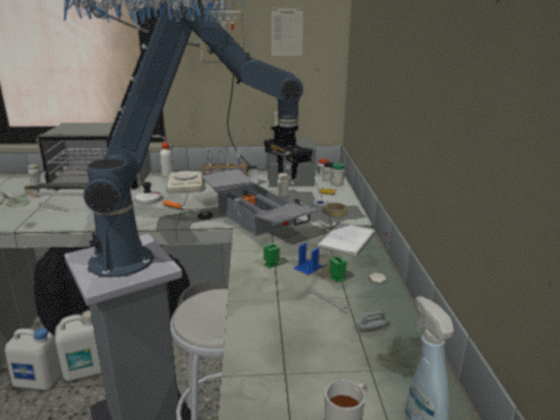

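View pics/w28.png

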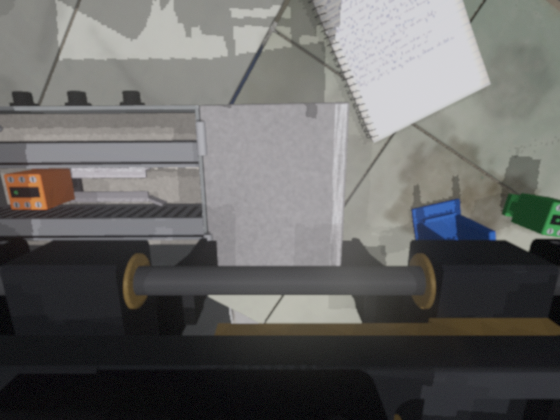

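Run:
```python
from h import *
s=robot.camera('scene'); th=2.95
m=blob(s,(0,110,50),(8,255,255),(270,205,305,232))|blob(s,(172,110,50),(180,255,255),(270,205,305,232)); ys,xs=np.nonzero(m); print(len(xs),xs.mean(),ys.mean())
for th in(2.95,2.8):
  for x in(-31,-55):
    n=28; y=-144+109*np.cos(th)-n*np.sin(th); z=90+109*np.sin(th)+n*np.cos(th)
    print(th,x,proj(s,cab(x,y,z)).round(1))
im=cv2.cvtColor(s['pixels'],cv2.COLOR_RGB2BGR); cv2.imwrite('pics/s29c.png',cv2.resize(im[160:245,200:325],None,fx=6,fy=6,interpolation=cv2.INTER_CUBIC))
```

```text
19 285.57894736842104 222.89473684210526
2.95 -31 [284.5 222.7]
2.95 -55 [279.  224.3]
2.8 -31 [284.5 218.3]
2.8 -55 [279.  219.9]
```

View pics/s29c.png

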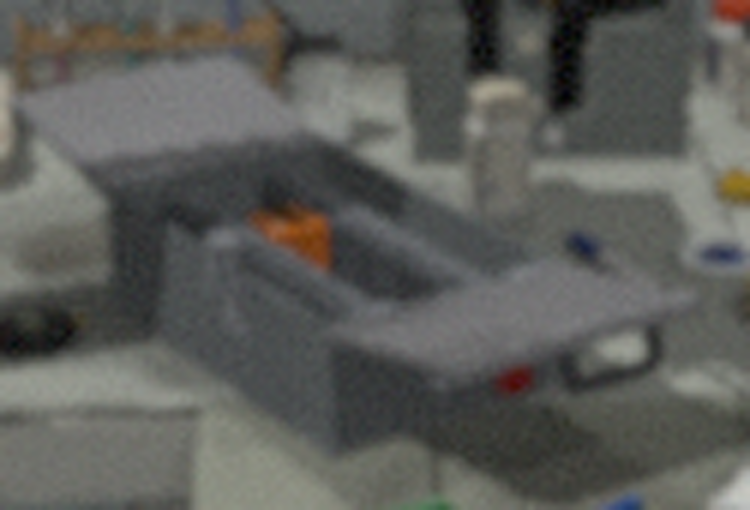

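All checks agree: the passive leaf is at about 2.95 rad, the bolt is drawn (thumb seen at 285.6,222.9 against 284.5,222.7 predicted), and the module is upright in the rail at the stop with the robot clear. Handing in.

```bash
python3 -c "
from rig import robot
print(robot.hand_in())"
```

```text
the job is handed in; nothing more can be done
None
```

I finished the whole job and handed it in at about 41 s of the 72 s allowed; the hand-in reported no verdict. Both leaves are folded open and the bolt is drawn. I set the module down upright on the bench and let go, took it again by its other two faces, and slid it home against the orange end stop.

**Last checks**
- **Module:** pushing against the stop, the force rose to about 10 N at a cabinet y of 56 mm (home is 55 mm). After release the top view put it about 52 mm along y. That view had read about 2.5 mm low when I gripped the cabinet parts, so the two roughly agree. It looks upright.
- **Bolt:** the thumb appeared within about 1 pixel of where a fully drawn bolt should be, on a leaf open at 2.95 rad.
- **Active leaf:** it lies folded back in the pictures; I did not measure its angle.
- **Other things:** the robot was clear of everything at the end. I never went near the bystanders or the green look-alikes, but I did not measure whether they had moved.

**What disagreed or failed**
- **Height error:** the real fingertips were about 31 mm higher than the reported tool position. The first grip on the active handle therefore closed on nothing. I found the offset by touching the leaf gently (peak about 37 N) and corrected for it from then on.
- **Camera mismatch:** the top and wrist views differed by about 4 mm in x on the cabinet and module. I settled it with close wrist views of the rail slot and the forces felt while gripping.

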